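# Find the filled counterweight and hang it on the press

## Robot

A 6-joint arm with a two-finger parallel gripper is mounted at the origin on the work surface. World frame = base frame: x ahead of the robot, y to its left, z up, the work surface at z = 0. Lengths are in m, angles in rad, forces in N, time in s.
With the tool pointing down it reaches from about 0.35 to 0.775 m from the base axis. Payload 5.5 kg.
Tool frame: the origin (TCP) lies midway between the tips of the shut fingers; the grasp point (between the pads) lies 19 mm behind it (env.tcp_to_grasp is the distance from the TCP to the grasp point, in m); z points along the fingers, y is the direction in which the jaws open and shut (so a half turn about z gives the same grasp; the last joint's range is limited). The gripper opens to 85 mm and grips with 20 to 120 N. Pads are 22 mm wide; open, the fingers measure 114 mm over their backs; the gripper's body (76 mm by 85 mm) begins 54 mm behind the grasp point. The pads swing forward as they close: fully open they stand 13 mm farther back than shut.
Start: joints at [0.974, 0.313, 0.046, 1.304, 0, 1.431], TCP at [0.254, 0.516, 0.194] pointing down, gripper open.
Joint ranges: [-2.76, 2.76], [-0.86, 1.69], [-1.03, 1.26], [-2.2, 2.34], [-1.47, 1.5], [-3.14, 3.14]. Speed limits (rad/s): [2.57, 2.57, 3.14, 3.14, 3.14, 3.14].

## Interface

Orientations are given as a unit quaternion [w, x, y, z].
In Python, from workcell import get_state, viewer, hand_in, finder, env gives the robot as it stands.
- The arm moves only by the tool arm_command, never from a script. Its argument "motion" is a list of rows, each an object of numbers: "x", "y", "z": the shift along the tool's x, y, z in mm; "rx", "ry", "rz": the turn, a rotation vector about the tool's x, y, z in degrees; "hand": the closure, from -1 (fully open) to 1 (shut). A call has 1 to 10 rows; each row is the pose to reach, as a shift and turn from the pose commanded when the call began, along the tool's axes at that moment; what a row does not reach only later rows make up. A row lasts 1/8 s, in which the tool goes at most 62.5 mm and 10.7 degrees, less where a joint would pass 70% of its speed; a pose out of reach is approached as far as the arm can. A call with a gripper value outside its range is refused whole. The fingers move at their own pace and stop on an object; "force" is the grip in N (left out, the last holds). Time passes only in rows, so rows that repeat a pose let the fingers close. It gives the time, the measured TCP pose, the force and the opening at its end, in the units of the state.
- get_state(): the state, without advancing time (a new reading comes with each control period).
- viewer.read_camera(name): name is "scene" or "side" or "wrist"; returns a dict with "image" (384x512x3 uint8, red, green, blue), "z_map" (384x512 float32, m along the optical axis (not along the pixel's ray), 0 where there is no reading), "intrinsics" (3x3 intrinsics, pixels), "k1" (the pictures are not rectified: a ray, as slopes to the right and down, at radius r is drawn at 1 + k1 r^2 times it, then the intrinsics apply), "rvec" (rotation vector, rad) and "tvec" (3), from world to camera coordinates, as OpenCV has them. Camera axes: x right, y down, z forward; pixel columns grow to the right and rows downward; lengths in m; the calibration is good to about 2 mm. A picture is of the moment at which its call begins.
- hand_in(): hands the job in, once; it reports no verdict.
Trained networks look in a picture, given as the dict that the camera call returned (one of the last four; its "shot" number tells which), for a name from the list of things; names that differ only in an ending like _2 or _b are one class to them, and where a whole thing is asked for, a point or a joint stands for the part that bears it (a point fixed in the world has none). Each returns a list of dicts, best first, with "score" (0 to 1); they miss things now and then, are a little off and sometimes report something else, mostly with a low value. They report only what shows in the picture. A call takes as long as a camera call. They do not tell look-alikes from the thing itself.
- finder.find_in(picture, query): "at" ([column, row] in pixels, amid what is visible of it).
- finder.masks_of(picture, query): "region" (384x512 bool, what is visible of it) and "at" ([column, row] in pixels, amid what is visible of it).
The state is a dict: "clock": time; "joint_pos": joint angles; "qvel": joint speeds; "tau": joint torques, N m; "tcp_pos": TCP position; "orientation": TCP orientation; "wrist_force": force on the tool from outside, world axes, zero at the start; "ft_torque": the same for the moment, N m; "finger_gap": finger opening in m.
Only numpy, scipy, OpenCV 4.12 (cv2) and the standard library are available. Lean on these libraries where they do the work, as an engineer would, in place of code of your own. Each camera call takes 0.05 s, during which the arm holds its last target.

## Task

One of the three look-alike brass counterweights is filled with lead and the two others are empty: find out by lifting which is the heavy one, and hang it by its two holes over both pins of the small dead-weight press, so that its weight alone draws the carriage all the way down. Leave the two empty ones standing upright on the bench, and do not disturb the brass parts lying about.

Things in the scene. Friction and masses are not known exactly. Their poses are not given: they have to be found in the camera images.
- weight_a: plain brass counterweight (all sizes here in mm). Closed box 110 wide (own y), 44 thick (own x), 75 tall; on it, centred, an upright flat hanger plate 110 wide, 10 thick (x), from 75 to 155 above the underside, with two 20 dia holes along x, centred 100 above the underside, at y -35 and +35. Starts standing on the bench. Origin: centre of the underside. Pinch the plate mid-width at its top edge
- weight_b: looks the same as weight_a, same sizes and origin. Of the three weights one is lead-filled, about 0.70 kg (0.66 to 0.74); the other two are empty, about 0.32 kg (0.28 to 0.36). Which is which changes every time and does not show
- weight_c: looks the same as weight_a, same sizes and origin. Either broad side of a weight may face the press when it is hung
- pins (a point): midway between the roots of the press carriage's two level steel pins, on its front face; 150 above the bench when the carriage is up. Own y runs pin to pin (axes at y -35 and +35), z up; the pins point along own -x, 62 long: shank 9 dia, then a head 13 dia from 52 to 62. A weight goes on over the heads, plate square to the pins, about 30 from the face, and its holes drop 5.5 onto the shanks
- press: small grey dead-weight press, fixed. Origin: bench level, under a point 12 behind the pins' roots; front is own -x. Base 200 wide, 15 high, starts 2 behind the carriage's face. Carriage block 165 wide, reaches 9 above and 25 below the pin axes. Two guide rods and a cross bar behind it, from 24 behind the face, stand 187 high. Nothing lies under the pins
- carriage (a joint): how far the press carriage has sunk, m: 0 = up (start), 0.025 = fully down on its stop. A spring holds it up: it starts to sink at about 4 N and reaches the stop at about 5.3 N, so an empty weight leaves it up and the filled one draws it fully down; it rises again when unloaded
- bell: turned brass bell-shaped foot, 84 across, 78 tall, standing upright. Bystander; origin at the centre of its underside
- flange: brass flange, square plate 70 x 70 x 8 with a round boss 48 across, 20 tall in all. Bystander; origin at the centre of its underside
- rosette: round brass rosette, 80 across, 26 tall, lying flat. Bystander; origin at the centre of its underside
Things that resemble listed ones, but are neither listed nor needed, are in the scene too. Leave any turquoise look-alike of the weight_b alone.

How it is judged:
By the outcome, as a careful person would: the job done as asked, in the order asked, and still so for the second after the job is handed in, with the robot touching nothing.
It also fails if it takes over 72 s, if anything falls off the work surface, if the arm or the gripper's body presses on something with over 40 N, if the wrist force passes 120 N, or if a joint passes its speed limit or range.

## Working session

There is one attempt and no reset: what is moved stays moved. The work goes in short steps, Python scripts to look and compute and a tool call to move; the robot and the scene stay as the last step left them, time stands still between calls to the robot, and variables do not carry over. Pictures are saved under pics/ and viewed, and the job is handed in when it is done.

Besides the shell and the picture viewer there is one more tool, called by a JSON object that holds its "method" and its "body". arm_command: Moves the arm, as the interface text tells. Its arguments: {"type":"object","properties":{"motion":{"type":"array","items":{"type":"object","properties":{"x":{"type":"number"},"y":{"type":"number"},"z":{"type":"number"},"rx":{"type":"number"},"ry":{"type":"number"},"rz":{"type":"number"},"hand":{"type":"number"}}}},"force":{"type":"number"}},"required":["motion"]}

```bash
mkdir -p pics; ls
cat > h.py <<'E'
import numpy as np, cv2, sys
sys.path.insert(0,'.')
from workcell import get_state, viewer, hand_in, finder, env
def world(p,uv,z=None):
    K=np.array(p['intrinsics']);R,_=cv2.Rodrigues(np.array(p['rvec'],float));t=np.array(p['tvec'],float)
    uv=np.atleast_2d(uv).astype(float)
    d=np.stack([(uv[:,0]-K[0,2])/K[0,0],(uv[:,1]-K[1,2])/K[1,1]],1)
    s=d.copy()
    for _ in range(20): s=d/(1+p['k1']*(s**2).sum(1,keepdims=True))
    if z is None: z=np.array([p['z_map'][int(v),int(u)] for u,v in uv])
    c=np.column_stack([s,np.ones(len(s))])*np.asarray(z)[:,None]
    return (c-t)@R
def cloud(p):
    v,u=np.mgrid[0:384,0:512]; uv=np.stack([u.ravel(),v.ravel()],1)
    W=world(p,uv,p['z_map'].ravel()); W[p['z_map'].ravel()<=0]=np.nan
    return W.reshape(384,512,3)
def save(p,n): cv2.imwrite('pics/'+n,cv2.cvtColor(p['image'],cv2.COLOR_RGB2BGR))
E
python3 - <<'E'
from h import *
s=get_state();print(s)
for c in ['scene','side','wrist']:
    p=viewer.read_camera(c); save(p,c+'0.png')
    C=cloud(p)
    for q in ['weight_a','pins','press','bell','flange','rosette']:
        for r in finder.find_in(p,q)[:5]:
            u,v=map(int,r['at']); print(c,q,[u,v],round(r['score'],2),C[v,u].round(3))
E
```

```text
pics
{'clock': 0.0, 'joint_pos': array([9.74360799e-01, 3.13994158e-01, 4.49810357e-02, 1.30357133e+00,
       3.18914210e-05, 1.43117086e+00]), 'qvel': array([-0.00014307, -0.00030932, -0.00167267,  0.00248025, -0.00074035,
       -0.0004371 ]), 'tau': array([ 7.65991517e-04, -4.80622315e+01,  2.98538464e+01,  1.92866806e-02,
       -2.32487173e-04, -4.13454632e-05]), 'tcp_pos': array([0.25331833, 0.51556608, 0.1929133 ]), 'orientation': array([-3.36543171e-04,  2.26424187e-01,  9.74028381e-01, -8.28459080e-04]), 'wrist_force': array([-0.07598587,  0.43643868,  0.27561686]), 'ft_torque': array([-0.05525884, -0.04224834,  0.00526204]), 'finger_gap': 0.08519040625509308}
scene weight_a [223, 187] 0.8 [ 0.542 -0.133  0.075]
scene weight_a [134, 169] 0.74 [ 0.677 -0.357  0.081]
scene weight_a [222, 142] 0.72 [ 0.422 -0.273  0.086]
scene weight_a [187, 160] 0.7 [ 0.544 -0.288  0.078]
scene weight_a [268, 208] 0.66 [0.509 0.004 0.074]
scene pins [345, 240] 0.71 [0.516 0.232 0.159]
scene press [353, 257] 0.67 [0.54  0.269 0.159]
scene bell [185, 260] 0.93 [ 0.758 -0.02   0.068]
scene bell [353, 255] 0.7 [0.536 0.266 0.159]
scene bell [270, 206] 0.51 [0.502 0.005 0.077]
scene flange [279, 175] 0.48 [ 0.343 -0.105  0.011]
scene rosette [161, 231] 0.63 [ 0.728 -0.173  0.012]
side weight_a [340, 323] 0.86 [ 0.668 -0.36   0.086]
side weight_a [245, 248] 0.78 [ 0.53  -0.139  0.074]
side weight_a [220, 207] 0.65 [0.49  0.004 0.074]
side weight_a [200, 319] 0.61 [ 0.421 -0.32   0.113]
side weight_a [262, 319] 0.57 [ 0.532 -0.318  0.075]
side pins [214, 140] 0.68 [0.499 0.178 0.158]
side press [201, 162] 0.91 [0.458 0.282 0.016]
side bell [323, 220] 0.6 [ 0.734 -0.069  0.053]
side flange [180, 255] 0.71 [ 0.381 -0.087  0.021]
side rosette [326, 270] 0.72 [ 0.707 -0.189  0.015]
wrist weight_a [175, 327] 0.19 [0.411 0.31  0.017]
wrist press [177, 328] 0.9 [0.415 0.311 0.016]
wrist rosette [175, 327] 0.3 [0.411 0.31  0.017]
```

View pics/scene0.png

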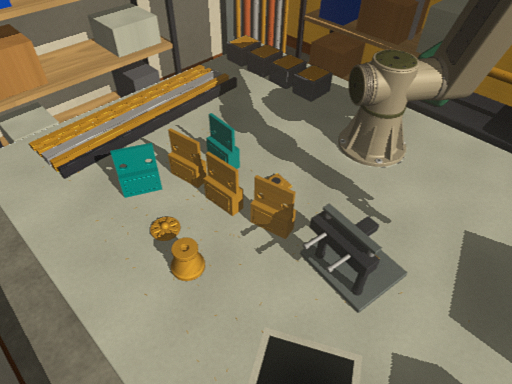

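View pics/side0.png

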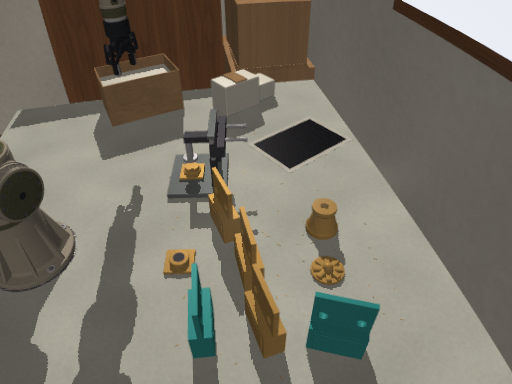

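View pics/wrist0.png

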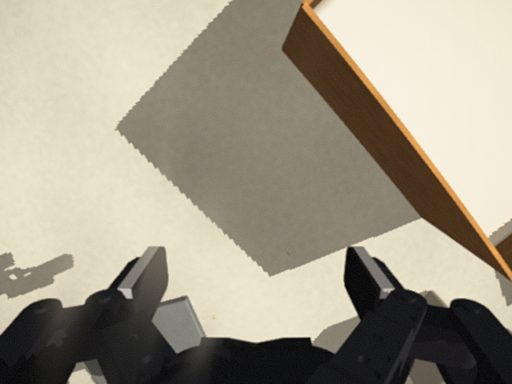

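The scene view shows three brass weights at (185,155), (222,185) and (273,205), two turquoise ones at (135,170) and (223,140), the press with its pins at (330,250), the bell at (187,260) and the rosette at (165,228). The side view shows the flange at (180,260), plus a brass part on the press base at (192,172).

Next I'll fit the poses.

Run:
```python
from h import *
P={c:viewer.read_camera(c) for c in ['scene','side']}
Cs={c:cloud(P[c]) for c in P}
ap={'w1':(.53,0.0),'w2':(.55,-.14),'w3':(.55,-.29),'t1':(.43,-.29),'t2':(.68,-.36)}
import itertools
for n,a in ap.items():
  for c in P:
    C=Cs[c].reshape(-1,3); 
    im=P[c]['image'].reshape(-1,3).astype(int)
    brass=(im[:,0]-im[:,2]>40) if n[0]=='w' else (im[:,1]-im[:,0]>40)
    m=brass&(abs(C[:,0]-a[0])<.1)&(abs(C[:,1]-a[1])<.085)&(C[:,2]>.085)&(C[:,2]<.175)
    X=C[m]
    for it in range(2):
        r=cv2.minAreaRect((X[:,:2]*1000).astype(np.float32))
        med=np.median(X,0)
        d=np.linalg.norm(X[:,:2]-med[:2],axis=1); X=X[d<.07]
    T=X[X[:,2]>np.percentile(X[:,2],99)-.004]
    print(n,c,len(X),'rect',np.round(r,1).tolist() if 0 else r,'ztop',np.percentile(X[:,2],99).round(4))
    vx,vy,x0,y0=cv2.fitLine((X[:,:2]*1000).astype(np.float32),cv2.DIST_HUBER,0,.01,.01).ravel()
    d=(X[:,:2]*1000-[x0,y0])@np.array([vx,vy]); o=(X[:,:2]*1000-[x0,y0])@np.array([-vy,vx])
    print('   line ang',np.degrees(np.arctan2(vy,vx)).round(1),'centre',x0.round(1),y0.round(1),'along',np.percentile(d,[1,50,99]).round(1),'off',np.percentile(o,[2,50,98]).round(1))
# press
for c in P:
    C=Cs[c].reshape(-1,3)
    for lo,hi in [(.01,.02),(.12,.145),(.145,.162),(.18,.2)]:
        m=(abs(C[:,0]-.53)<.2)&(abs(C[:,1]-.26)<.2)&(C[:,2]>lo)&(C[:,2]<hi)
        X=C[m][:,:2]*1000
        if len(X)>5: print(c,lo,hi,len(X),cv2.minAreaRect(X.astype(np.float32)),X.min(0).round(),X.max(0).round())
np.savez('c0.npz',**{k:np.dstack([Cs[k],P[k]['image']]) for k in P})
```

```text
w1 scene 913 rect ((497.5565185546875, 8.973464965820312), (14.956085205078125, 110.5167465209961), 13.075868606567383) ztop 0.1569
   line ang -76.8 centre 501.0 11.2 along [-53.4  -1.6  55.4] off [-8.8 -0.   2.5]
w1 side 498 rect ((498.6680603027344, 5.359699249267578), (10.833882331848145, 111.7280502319336), 13.164401054382324) ztop 0.1562
   line ang -75.8 centre 496.9 -1.7 along [-61.1   7.4  47.4] off [-2.  -0.2  8. ]
w2 scene 695 rect ((534.2763061523438, -145.40167236328125), (13.694973945617676, 112.39247131347656), 3.581571102142334) ztop 0.1573
   line ang -86.5 centre 537.6 -141.8 along [-52.1  -2.4  56.3] off [-9.   0.   2.2]
w2 side 428 rect ((535.25439453125, -151.77822875976562), (10.558670043945312, 102.13352966308594), 3.3450474739074707) ztop 0.1561
   line ang -85.3 centre 533.3 -165.8 along [-61.9   7.6  36.2] off [-3.1  0.1  7.4]
w3 scene 636 rect ((539.1288452148438, -301.0003662109375), (14.689695358276367, 113.28093719482422), 9.056074142456055) ztop 0.1569
   line ang -80.3 centre 541.9 -298.2 along [-52.7  -2.8  56.5] off [-8.2  0.   2.6]
w3 side 864 rect 
[... 1518 characters left out ...]
((499.605712890625, 227.1689453125), (150.02297973632812, 22.724788665771484), 81.55577850341797) [480. 152.] [521. 302.]
side 0.01 0.02 1410 ((446.87255859375, 233.9373016357422), (204.655029296875, 172.13308715820312), 82.16463470458984) [351. 128.] [544. 342.]
side 0.12 0.145 223 ((513.2511596679688, 178.07928466796875), (148.39407348632812, 194.5179443359375), 22.13397979736328) [415.  60.] [586. 296.]
side 0.145 0.162 717 ((526.2153930664062, 189.3006134033203), (175.95394897460938, 207.00241088867188), 23.437183380126953) [417.  61.] [597. 306.]
side 0.18 0.2 224 ((500.3128967285156, 224.91500854492188), (150.66734313964844, 20.20345687866211), 82.1214828491211) [481. 149.] [519. 300.]
```

Run:
```python
import cv2,numpy as np
a=cv2.imread('pics/scene0.png')[100:320,100:420];cv2.imwrite('pics/sc_z.png',cv2.resize(a,(800,550),interpolation=cv2.INTER_CUBIC))
a=cv2.imread('pics/side0.png')[100:370,130:400];cv2.imwrite('pics/si_z.png',cv2.resize(a,(600,600),interpolation=cv2.INTER_CUBIC))
```

```text
(no output)
```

View pics/sc_z.png

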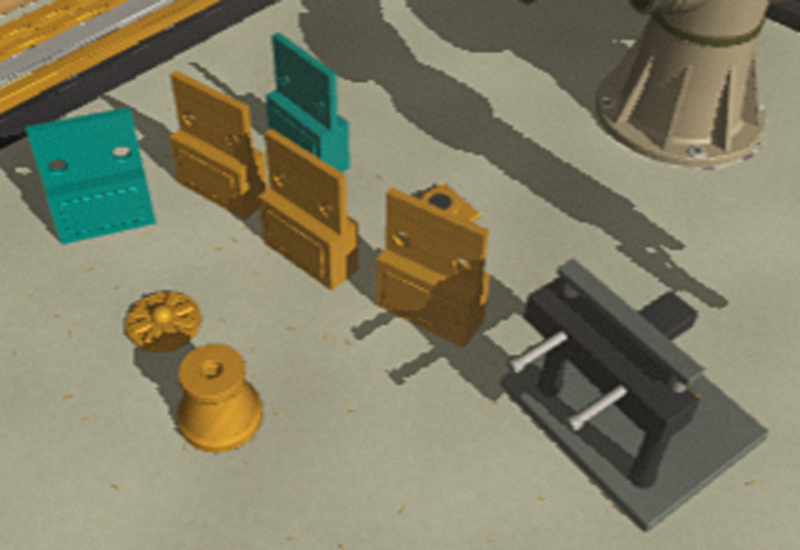

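View pics/si_z.png

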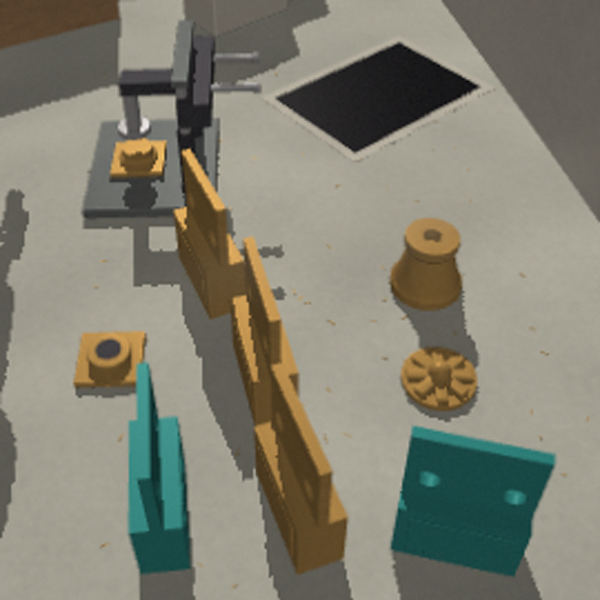

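The zoomed views show the weights' plates running roughly along world y. The press pins point away from the robot, towards +x. Next I'll fit the pins and press.

Run:
```python
import numpy as np,cv2
Z=np.load('c0.npz')
for c in ['scene','side']:
    A=Z[c].reshape(-1,6);C=A[:,:3]
    bar=(abs(C[:,0]-.5)<.06)&(abs(C[:,1]-.226)<.1)&(C[:,2]>.178)&(C[:,2]<.2)
    r=cv2.minAreaRect((C[bar][:,:2]*1000).astype(np.float32));ang=np.radians(r[2]-90) # pin direction
    d=np.array([np.cos(ang),np.sin(ang)]);l=np.array([-d[1],d[0]]); b=np.array(r[0])
    X=C[:,:2]*1000-b; f=X@d; s=X@l; z=C[:,2]*1000
    print(c,'bar',b.round(1),np.degrees(ang).round(2),'ztop',np.percentile(z[bar],[5,50,95]).round(1))
    top=(abs(s)<95)&(f>5)&(f<45)&(z>145)&(z<170)
    print(' block f',np.percentile(f[top],[1,50,99]).round(1),'s',np.percentile(s[top],[1,50,99]).round(1),'z',np.percentile(z[top],[50,90]).round(1))
    fr=(abs(s)<85)&(f>20)&(f<50)&(z>126)&(z<150)
    if fr.sum()>3: print(' front f',fr.sum(),np.percentile(f[fr],[5,50,95]).round(1))
    for sg in (-1,1):
        m=(abs(s-35*sg)<25)&(f>42)&(f<110)&(z>130)&(z<170)
        X=np.c_[f,s,z][m]
        print(' pin',sg,m.sum(), 'f',np.percentile(X[:,0],[1,99]).round(1),'s',np.percentile(X[:,1],[5,50,95]).round(1),'z',np.percentile(X[:,2],[5,50,95]).round(1))
        v=cv2.fitLine(X.astype(np.float32),cv2.DIST_HUBER,0,.01,.01).ravel();print('   line',v.round(3))
```

```text
scene bar [499.6 227.2] -8.44 ztop [180.5 186.6 188.7]
 block f [ 5.2 24.  41.6] s [-79.6   9.9  82. ] z [158.7 160.5]
 front f 423 [31.5 33.3 34.7]
 pin -1 106 f [42.5 93.5] s [-39.3 -33.5 -30.4] z [148.1 153.9 156.2]
   line [ 1.0000e+00  1.0000e-02  3.0000e-03  6.9579e+01 -3.3908e+01  1.5387e+02]
 pin 1 122 f [42.8 93.9] s [30.6 36.  39.3] z [149.6 153.6 156.2]
   line [ 1.00000e+00 -5.00000e-03  1.10000e-02  6.95310e+01  3.58080e+01
  1.53731e+02]
side bar [500.3 224.9] -7.88 ztop [181.7 185.8 187.9]
 block f [ 6.2 21.7 42.8] s [-82.6 -20.3  77.4] z [158.3 160.1]
 front f 66 [21.3 32.1 43.8]
 pin -1 63 f [42.7 91.5] s [-40.  -36.9 -34.2] z [147.4 152.1 155.5]
   line [ 9.99000e-01 -5.10000e-02 -1.80000e-02  6.81540e+01 -3.71650e+01
  1.52006e+02]
 pin 1 68 f [44.6 93.3] s [30.3 33.3 40.3] z [147.3 153.2 156.1]
   line [ 9.9900e-01 -3.3000e-02  4.2000e-02  7.0144e+01  3.3520e+01  1.5263e+02]
```

```bash
cat >> h.py <<'E'
from scipy.spatial.transform import Rotation as Ro
def delta(targets):
    """targets: list of (x,y,z mm TCP, jaw yaw deg)"""
    s=get_state(); q=s['orientation']; R=Ro.from_quat([q[1],q[2],q[3],q[0]])
    for x,y,z,yaw in targets:
        d=R.inv().apply(np.array([x,y,z])-s['tcp_pos']*1000)
        best=None
        for k in (0,180):
            a=np.radians(yaw+k); Y=np.array([np.cos(a),np.sin(a),0]);Zt=np.array([0,0,-1.]);X=np.cross(Y,Zt)
            rv=(R.inv()*Ro.from_matrix(np.column_stack([X,Y,Zt]))).as_rotvec(degrees=True)
            if best is None or np.linalg.norm(rv)<np.linalg.norm(best): best=rv
        print('xyz',d.round(1),'rot',best.round(2))
def st():
    s=get_state();print('t',round(s['clock'],2),'tcp',(s['tcp_pos']*1000).round(1),'F',s['wrist_force'].round(2),'gap',round(s['finger_gap'],4),'j',s['joint_pos'].round(2))
E
python3 - <<'E'
from h import *
st(); delta([(253,516,300,63.8),(498,7,300,13.1),(498,7,200,13.1)])
E
```

```text
t 1.15 tcp [253.7 516.1 193.8] F [-0.09 -0.58  0.  ] gap 0.0852 j [ 0.97  0.31  0.05  1.3  -0.    1.43]
xyz [   0.6   -0.4 -106.2] rot [0.01 0.   0.03]
xyz [-443.8 -349.1 -106.2] rot [ 1.000e-02 -0.000e+00  5.073e+01]
xyz [-443.8 -349.1   -6.2] rot [ 1.000e-02 -0.000e+00  5.073e+01]
```

{"method": "arm_command", "body": {"motion": [{"z":-60,"hand":-1},{"z":-106},{"x":-50,"y":-40,"z":-106,"rz":8},{"x":-444,"y":-349,"z":-106,"rz":50.7},{"x":-444,"y":-349,"z":-106,"rz":50.7},{"x":-444,"y":-349,"z":-106,"rz":50.7},{"x":-444,"y":-349,"z":-106,"rz":50.7},{"x":-444,"y":-349,"z":-106,"rz":50.7},{"x":-444,"y":-349,"z":-106,"rz":50.7},{"x":-444,"y":-349,"z":-106,"rz":50.7}], "force": 40}}

```text
invalid input at $.motion[0]: expected keys x, y, z, rx, ry, rz, hand
```

{"method": "arm_command", "body": {"motion": [{"hand":-0.4},{"hand":-0.4},{"hand":-0.4},{"hand":-0.4}]}}

```text
invalid input at $.motion[0]: expected keys x, y, z, rx, ry, rz, hand
```

Run:
```python
from h import *
st(); delta([(498,7,300,13.1),(498,7,125,13.1)])
p=viewer.read_camera('wrist'); save(p,'w1.png'); C=cloud(p).reshape(-1,3)
m=(C[:,2]>.148)&(C[:,2]<.165)&(abs(C[:,0]-.5)<.1)&(abs(C[:,1])<.08); X=C[m][:,:2]*1000
print(m.sum(), cv2.minAreaRect(X.astype(np.float32)),np.median(C[m][:,2]))
```

```text
t 1.15 tcp [253.7 516.1 193.8] F [-0.09 -0.58  0.  ] gap 0.0852 j [ 0.97  0.31  0.05  1.3  -0.    1.43]
xyz [-443.8 -349.1 -106.2] rot [ 1.000e-02 -0.000e+00  5.073e+01]
xyz [-443.8 -349.1   68.8] rot [ 1.000e-02 -0.000e+00  5.073e+01]
0 ((0.0, 0.0), (0.0, 0.0), 0.0) nan
  return _methods._mean(a, axis=axis, dtype=dtype,
  ret = ret.dtype.type(ret / rcount)
```

View pics/w1.png

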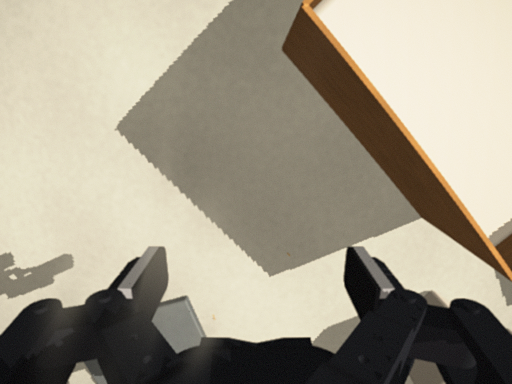

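The call was refused because every row needs all seven keys. The arm hasn't moved: the wrist view still shows bare bench and the carton at the top right. I'll resend it with full rows.

{"method": "arm_command", "body": {"motion": [{"x":0,"y":0,"z":-60,"rx":0,"ry":0,"rz":0,"hand":-0.4},{"x":0,"y":0,"z":-106,"rx":0,"ry":0,"rz":0,"hand":-0.4},{"x":-50,"y":-39,"z":-106,"rx":0,"ry":0,"rz":6,"hand":-0.4},{"x":-444,"y":-349,"z":-106,"rx":0,"ry":0,"rz":50.7,"hand":-0.4},{"x":-444,"y":-349,"z":-106,"rx":0,"ry":0,"rz":50.7,"hand":-0.4},{"x":-444,"y":-349,"z":-106,"rx":0,"ry":0,"rz":50.7,"hand":-0.4},{"x":-444,"y":-349,"z":-106,"rx":0,"ry":0,"rz":50.7,"hand":-0.4},{"x":-444,"y":-349,"z":-106,"rx":0,"ry":0,"rz":50.7,"hand":-0.4},{"x":-444,"y":-349,"z":-106,"rx":0,"ry":0,"rz":50.7,"hand":-0.4},{"x":-444,"y":-349,"z":-106,"rx":0,"ry":0,"rz":50.7,"hand":-0.4}], "force": 40}}

```text
clock: 2.45
tcp_pos: [0.4708, 0.0634, 0.3001]
orientation: [0.0, 0.622, 0.783, 0.0]
wrist_force: [0.9, 0.6, 0.0]
finger_gap: 0.06
```

Run:
```python
from h import *
st(); delta([(498,7,300,13.1),(498,7,125,13.1)])
```

```text
t 2.45 tcp [470.8  63.4 300.1] F [0.94 0.56 0.04] gap 0.06 j [-0.04  0.11  0.04  1.51  0.    1.31]
xyz [-61.1  13.7   0.2] rot [0.07 0.   0.02]
xyz [-61.1  13.5 175.2] rot [0.07 0.   0.02]
```

{"method": "arm_command", "body": {"motion": [{"x":-61,"y":13.5,"z":0,"rx":0,"ry":0,"rz":0,"hand":-0.4},{"x":-61,"y":13.5,"z":0,"rx":0,"ry":0,"rz":0,"hand":-0.4},{"x":-61,"y":13.5,"z":0,"rx":0,"ry":0,"rz":0,"hand":-0.4}]}}

```text
clock: 2.82
tcp_pos: [0.4969, 0.009, 0.2996]
orientation: [-0.0, 0.622, 0.783, -0.0]
wrist_force: [-0.5, 0.3, -0.0]
finger_gap: 0.0598
```

Run:
```python
from h import *
st(); delta([(498,7,125,13.1)])
p=viewer.read_camera('wrist'); save(p,'w2.png'); C=cloud(p).reshape(-1,3)
m=(C[:,2]>.148)&(C[:,2]<.165)&(abs(C[:,0]-.5)<.1)&(abs(C[:,1])<.08); X=C[m][:,:2]*1000
print(m.sum(), cv2.minAreaRect(X.astype(np.float32)),np.median(C[m][:,2]))
```

```text
t 2.83 tcp [496.9   9.  299.6] F [-0.54  0.3  -0.05] gap 0.0598 j [-0.14  0.15  0.1   1.51  0.    1.2 ]
xyz [ -2.3   0.8 174.6] rot [-0.04 -0.04 -0.03]
881 ((496.82073974609375, 8.871299743652344), (9.16226577758789, 108.83208465576172), 13.320249557495117) 0.15622914431811025
```

View pics/w2.png

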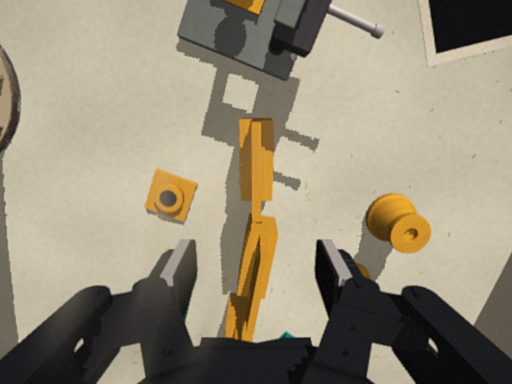

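The wrist view shows w1 at (256,165). The depth fit puts its plate top at (496.8, 8.9), 156 mm high, directly under the tool. Going down to grip and lift.

{"method": "arm_command", "body": {"motion": [{"x":0,"y":0,"z":60,"rx":0,"ry":0,"rz":0,"hand":-0.4},{"x":0,"y":0,"z":120,"rx":0,"ry":0,"rz":0,"hand":-0.4},{"x":0,"y":0,"z":160,"rx":0,"ry":0,"rz":0,"hand":-0.4},{"x":0,"y":0,"z":174,"rx":0,"ry":0,"rz":0,"hand":-0.4},{"x":0,"y":0,"z":174,"rx":0,"ry":0,"rz":0,"hand":1},{"x":0,"y":0,"z":174,"rx":0,"ry":0,"rz":0,"hand":1},{"x":0,"y":0,"z":174,"rx":0,"ry":0,"rz":0,"hand":1},{"x":0,"y":0,"z":174,"rx":0,"ry":0,"rz":0,"hand":1},{"x":0,"y":0,"z":174,"rx":0,"ry":0,"rz":0,"hand":1}], "force": 60}}

```text
clock: 4.0
tcp_pos: [0.4975, 0.0089, 0.1262]
orientation: [0.0, 0.622, 0.783, 0.0]
wrist_force: [0.3, 0.2, 0.6]
finger_gap: 0.0005
```

{"method": "arm_command", "body": {"motion": [{"x":0,"y":0,"z":-10,"rx":0,"ry":0,"rz":0,"hand":1},{"x":0,"y":0,"z":-30,"rx":0,"ry":0,"rz":0,"hand":1},{"x":0,"y":0,"z":-40,"rx":0,"ry":0,"rz":0,"hand":1},{"x":0,"y":0,"z":-40,"rx":0,"ry":0,"rz":0,"hand":1},{"x":0,"y":0,"z":-40,"rx":0,"ry":0,"rz":0,"hand":1},{"x":0,"y":0,"z":-40,"rx":0,"ry":0,"rz":0,"hand":1}]}}

```text
clock: 4.75
tcp_pos: [0.4967, 0.0091, 0.1651]
orientation: [-0.001, 0.622, 0.783, -0.0]
wrist_force: [-0.5, 0.1, -0.1]
finger_gap: -0.0001
```

Run:
```python
from h import *
st()
p=viewer.read_camera('side'); save(p,'s1.png');st()
```

```text
t 4.75 tcp [496.7   9.1 165.1] F [-0.54  0.13 -0.14] gap -0.0001 j [-0.14  0.17 -0.21  1.19  0.    1.2 ]
t 4.8 tcp [496.7   9.1 165.2] F [-0.09  0.1   0.21] gap 0.0003 j [-0.14  0.17 -0.21  1.19  0.    1.2 ]
```

View pics/s1.png

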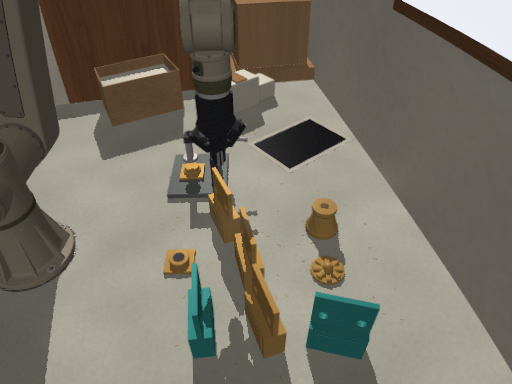

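The grip missed: the gap closed to zero, and the side view shows the gripper behind w1 at (222,150) with w1 untouched at (222,205). I'll check where the fingers really are.

Run:
```python
from h import *
for c in ['side','scene','wrist']:
    p=viewer.read_camera(c); save(p,c+'_2.png'); R,_=cv2.Rodrigues(np.array(p['rvec'],float));t=np.array(p['tvec'],float)
    s=get_state(); K=np.array(p['intrinsics'])
    print(c,'cam pos',(-R.T@t).round(3),'axis',R[2].round(3),p['k1'],K[0],K[1])
    for P in [s['tcp_pos'],[.497,.009,.155],[0.758,-0.02,.078]]:
        q=R@np.array(P)+t; sl=q[:2]/q[2]; sl=sl*(1+p['k1']*(sl@sl)); print('  proj',(K[0,0]*sl[0]+K[0,2]).round(),(K[1,1]*sl[1]+K[1,2]).round(), 'depth',q[2].round(3))
    C=cloud(p)
    if c=='side':
        for v in range(130,185,5): print(v,[ (C[v,u]*1000).round().tolist() for u in (215,220,225)])
    if c=='wrist':
        for uv in [(190,250),(330,250)]: print(uv,C[uv[1],uv[0]],p['z_map'][uv[1],uv[0]])
```

```text
side cam pos [ 0.458 -0.677  0.702] axis [ 0.129  0.743 -0.657] -0.11867458543976574 [374.43511447   0.         254.33787909] [  0.         374.43511447 194.6554247 ]
  proj 220.0 176.0 depth 0.867
  proj 220.0 180.0 depth 0.874
  proj 327.0 198.0 depth 0.936
130 [[494.0, -13.0, 302.0], [505.0, -1.0, 294.0], [515.0, -7.0, 296.0]]
135 [[494.0, -8.0, 288.0], [504.0, -2.0, 282.0], [515.0, -3.0, 282.0]]
140 [[493.0, -9.0, 276.0], [504.0, 2.0, 267.0], [514.0, -4.0, 270.0]]
145 [[492.0, -4.0, 260.0], [503.0, 3.0, 255.0], [514.0, 3.0, 253.0]]
150 [[491.0, -4.0, 248.0], [502.0, 3.0, 242.0], [526.0, 168.0, 128.0]]
155 [[490.0, -0.0, 232.0], [501.0, -2.0, 232.0], [512.0, 7.0, 224.0]]
160 [[489.0, -2.0, 220.0], [500.0, -1.0, 218.0], [512.0, 7.0, 211.0]]
165 [[495.0, 159.0, 89.0], [nan, nan, nan], [530.0, 251.0, 16.0]]
170 [[489.0, 48.0, 155.0], [512.0, 231.0, 15.0], [527.0, 229.0, 14.0]]
175 [[487.0, 35.0, 150.0], [499.0, 27.0, 155.0], [524.0, 206.0, 13.0]]
180 [[486.0, 39.0, 132.0], [497.0, 7.0, 156.0], [521.0, 179.0, 16.0]]
scene cam pos [1.008 0.444 0.801] axis [-0.499 -0.503 -0.706] -6.142035217763599e-05 [382.12689526   0.         250.89456174] [  0.         382.12689526 189.56807877]
  proj 274.0 181.0 depth 0.923
  proj 274.0 184.0 depth 0.93
  proj 184.0 258.0 depth 0.869
wrist cam pos [0.48  0.081 0.347] axis [ 0.065 -0.28  -0.958] -0.06558578708228076 [304.25410297   0.         255.53808072] [  0.         304.25410297 194.98590964]
  proj 256.0 225.0 depth 0.195
  proj 256.0 219.0 depth 0.205
  proj 492.0 269.0 depth 0.304
(190, 250) [ 0.43920936 -0.10899754  0.00131838] 0.38147053
(330, 250) [ 0.61086125 -0.06855371  0.00187462] 0.3807
```

View pics/scene_2.png

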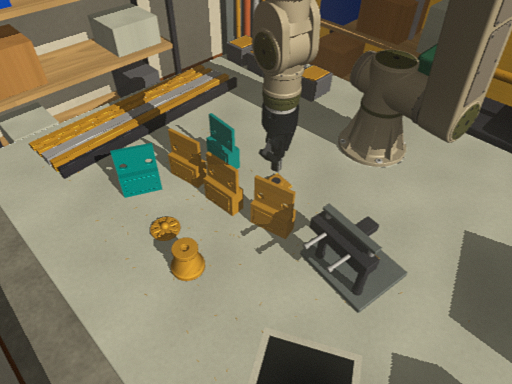

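View pics/wrist_2.png

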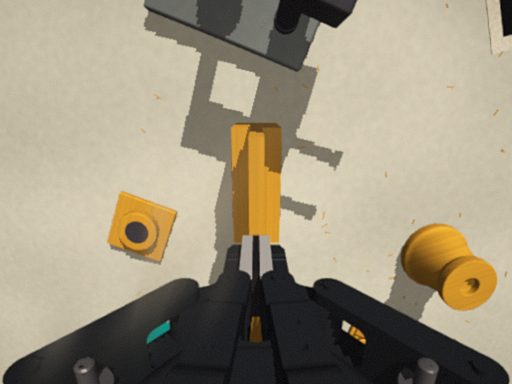

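Run:
```python
from h import *
print({k:getattr(env,k) for k in dir(env) if not k.startswith('_')})
p=viewer.read_camera('wrist');C=cloud(p)
for v in range(225,290,5): print(v,[(C[v,u]*1000).round().tolist() for u in (248,264)],p['image'][v,248])
p=viewer.read_camera('side');C=cloud(p)
for v in range(150,172,2): print(v,[(C[v,u]*1000).round().tolist() for u in range(214,226,2)])
st()
a=p['image'][120:220,170:270]; cv2.imwrite('pics/sz.png',cv2.resize(a[:,:,::-1],(600,600)))
```

```text
{'MotionError': <class 'workcell.MotionError'>, 'tcp_to_grasp': 0.0187}
225 [[498.0, -28.0, 77.0], [513.0, -25.0, 76.0]] [145 102  34]
230 [[499.0, -34.0, 76.0], [514.0, -30.0, 77.0]] [146 101  35]
235 [[490.0, 20.0, 208.0], [498.0, 22.0, 210.0]] [158 141 124]
240 [[490.0, 20.0, 215.0], [498.0, 22.0, 214.0]] [170 164 153]
245 [[491.0, 20.0, 219.0], [498.0, 22.0, 220.0]] [168 164 152]
250 [[491.0, 20.0, 225.0], [497.0, 22.0, 226.0]] [173 163 155]
255 [[491.0, 20.0, 229.0], [497.0, 22.0, 230.0]] [171 164 155]
260 [[491.0, 20.0, 234.0], [497.0, 22.0, 234.0]] [169 162 152]
265 [[491.0, 21.0, 239.0], [497.0, 22.0, 238.0]] [171 162 152]
270 [[491.0, 20.0, 242.0], [497.0, 21.0, 241.0]] [176 168 161]
275 [[491.0, 21.0, 246.0], [497.0, 23.0, 247.0]] [40 40 41]
280 [[491.0, 21.0, 251.0], [496.0, 24.0, 252.0]] [30 31 32]
285 [[491.0, 21.0, 254.0], [497.0, 23.0, 254.0]] [33 33 34]
150 [[489.0, -3.0, 248.0], [493.0, -6.0, 249.0], [497.0, -3.0, 246.0], [502.0, 5.0, 240.0], [506.0, -1.0, 243.0], [510.0, -2.0, 244.0]]
152 [[489.0, -1.0, 240.0], [493.0, -5.0, 243.0], [497.0, -2.0, 240.0], [501.0, -0.
[... 673 characters left out ...]
, 213.0], [504.0, 1.0, 210.0], [529.0, 269.0, 15.0]]
164 [[492.0, 157.0, 94.0], [498.0, 156.0, 94.0], [495.0, -3.0, 209.0], [499.0, -1.0, 207.0], [nan, nan, nan], [527.0, 258.0, 16.0]]
166 [[492.0, 156.0, 88.0], [497.0, 157.0, 87.0], [508.0, 251.0, 16.0], [514.0, 252.0, 14.0], [520.0, 252.0, 14.0], [526.0, 250.0, 14.0]]
168 [[488.0, 59.0, 153.0], [492.0, 54.0, 156.0], [507.0, 241.0, 16.0], [513.0, 240.0, 16.0], [519.0, 238.0, 16.0], [525.0, 237.0, 16.0]]
170 [[487.0, 49.0, 155.0], [491.0, 47.0, 156.0], [506.0, 233.0, 15.0], [512.0, 234.0, 13.0], [518.0, 231.0, 14.0], [524.0, 229.0, 15.0]]
t 5.05 tcp [497.1   9.1 165.6] F [-0.28 -0.28  0.29] gap -0.0001 j [-0.14  0.17 -0.21  1.19  0.    1.2 ]
```

View pics/sz.png

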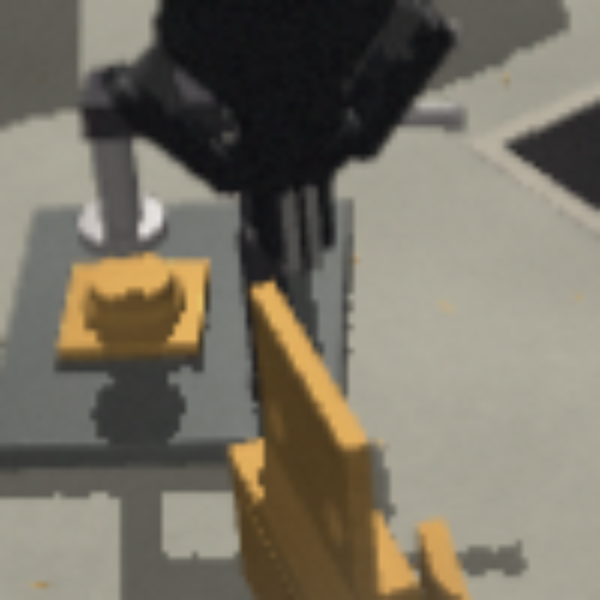

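Side and wrist depth agree that the fingertips sit at z≈206 mm while the reported TCP z is 165.5. The real tips are therefore about 41 mm higher than reported, with xy correct. I'll offset z by −41 and aim for a reading of 88, which clears the weight under either interpretation.

{"method": "arm_command", "body": {"motion": [{"x":0,"y":0,"z":0,"rx":0,"ry":0,"rz":0,"hand":-0.4},{"x":0,"y":0,"z":0,"rx":0,"ry":0,"rz":0,"hand":-0.4},{"x":0,"y":0,"z":0,"rx":0,"ry":0,"rz":0,"hand":-0.4},{"x":0,"y":0,"z":30,"rx":0,"ry":0,"rz":0,"hand":-0.4},{"x":0,"y":0,"z":60,"rx":0,"ry":0,"rz":0,"hand":-0.4},{"x":0,"y":0,"z":78,"rx":0,"ry":0,"rz":0,"hand":-0.4},{"x":0,"y":0,"z":78,"rx":0,"ry":0,"rz":0,"hand":-0.4}]}}

```text
clock: 5.92
tcp_pos: [0.4958, 0.0093, 0.0865]
orientation: [-0.001, 0.622, 0.783, -0.001]
wrist_force: [0.2, -0.2, 0.4]
finger_gap: 0.0595
```

Run:
```python
from h import *
st()
p=viewer.read_camera('side'); a=p['image'][120:220,170:270]; cv2.imwrite('pics/sz2.png',cv2.resize(a[:,:,::-1],(600,600)))
```

```text
t 5.92 tcp [495.8   9.3  86.5] F [ 0.17 -0.18  0.45] gap 0.0595 j [-0.14  0.23 -0.34  1.    0.    1.2 ]
```

View pics/sz2.png

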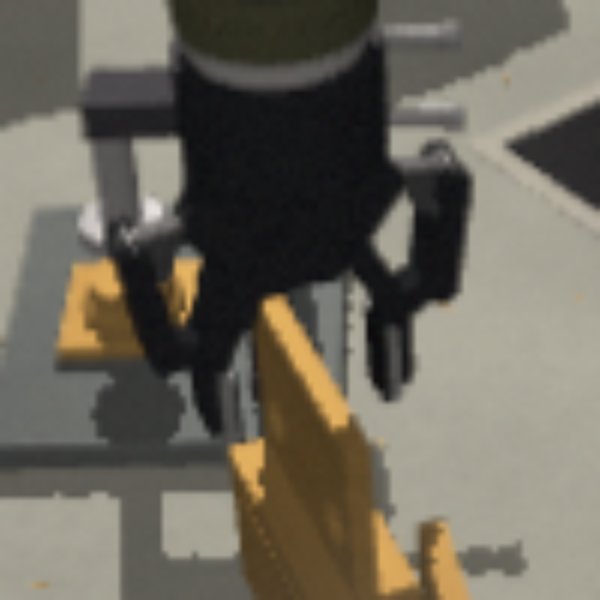

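The fingers now straddle the plate and there's no contact force. Closing, then lifting 50 mm.

{"method": "arm_command", "body": {"motion": [{"x":0,"y":0,"z":0,"rx":0,"ry":0,"rz":0,"hand":1},{"x":0,"y":0,"z":0,"rx":0,"ry":0,"rz":0,"hand":1},{"x":0,"y":0,"z":0,"rx":0,"ry":0,"rz":0,"hand":1},{"x":0,"y":0,"z":0,"rx":0,"ry":0,"rz":0,"hand":1},{"x":0,"y":0,"z":-10,"rx":0,"ry":0,"rz":0,"hand":1},{"x":0,"y":0,"z":-25,"rx":0,"ry":0,"rz":0,"hand":1},{"x":0,"y":0,"z":-30,"rx":0,"ry":0,"rz":0,"hand":1},{"x":0,"y":0,"z":-30,"rx":0,"ry":0,"rz":0,"hand":1},{"x":0,"y":0,"z":-30,"rx":0,"ry":0,"rz":0,"hand":1},{"x":0,"y":0,"z":-30,"rx":0,"ry":0,"rz":0,"hand":1}], "force": 60}}

```text
clock: 7.22
tcp_pos: [0.4968, 0.0091, 0.1174]
orientation: [-0.0, 0.622, 0.783, -0.0]
wrist_force: [0.3, -0.3, -3.1]
finger_gap: 0.0089
```

Run:
```python
from h import *
st()
p=viewer.read_camera('side');st(); a=p['image'][120:220,170:270]; cv2.imwrite('pics/sz3.png',cv2.resize(a[:,:,::-1],(600,600)))
```

```text
t 7.22 tcp [496.8   9.1 117.4] F [ 0.31 -0.32 -3.08] gap 0.0089 j [-0.14  0.2  -0.29  1.08  0.    1.2 ]
t 7.28 tcp [496.8   9.1 117.4] F [ 0.54  0.06 -3.61] gap 0.0086 j [-0.14  0.2  -0.29  1.08  0.    1.2 ]
```

View pics/sz3.png

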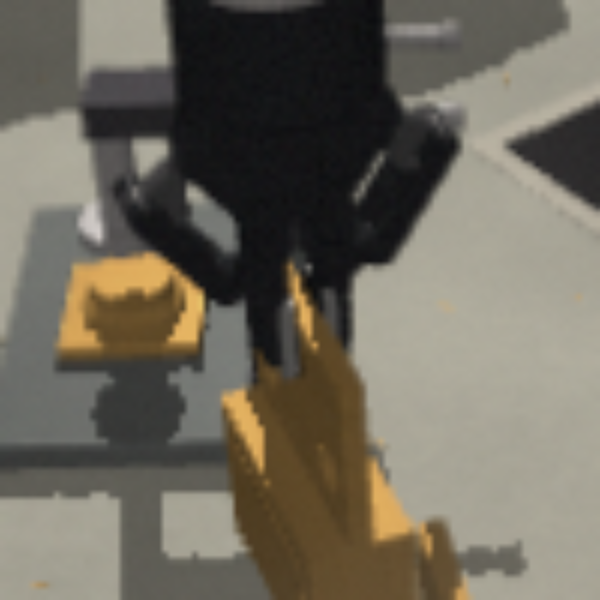

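w1 is off the bench and reads 3.1–3.6 N, so about 0.33 kg and empty. Setting it back down, releasing, then moving on to w2.

{"method": "arm_command", "body": {"motion": [{"x":0,"y":0,"z":15,"rx":0,"ry":0,"rz":0,"hand":1},{"x":0,"y":0,"z":25,"rx":0,"ry":0,"rz":0,"hand":1},{"x":0,"y":0,"z":30,"rx":0,"ry":0,"rz":0,"hand":1},{"x":0,"y":0,"z":30.5,"rx":0,"ry":0,"rz":0,"hand":1},{"x":0,"y":0,"z":30.5,"rx":0,"ry":0,"rz":0,"hand":1},{"x":0,"y":0,"z":30.5,"rx":0,"ry":0,"rz":0,"hand":-0.4},{"x":0,"y":0,"z":30.5,"rx":0,"ry":0,"rz":0,"hand":-0.4},{"x":0,"y":0,"z":30.5,"rx":0,"ry":0,"rz":0,"hand":-0.4},{"x":0,"y":0,"z":30.5,"rx":0,"ry":0,"rz":0,"hand":-0.4}]}}

```text
clock: 8.4
tcp_pos: [0.4972, 0.009, 0.0871]
orientation: [-0.0, 0.622, 0.783, -0.0]
wrist_force: [-0.2, -0.0, 0.7]
finger_gap: 0.06
```

{"method": "arm_command", "body": {"motion": [{"x":0,"y":0,"z":-20,"rx":0,"ry":0,"rz":0,"hand":-0.4},{"x":0,"y":0,"z":-60,"rx":0,"ry":0,"rz":0,"hand":-0.4},{"x":0,"y":0,"z":-100,"rx":0,"ry":0,"rz":0,"hand":-0.4}]}}

```text
clock: 8.78
tcp_pos: [0.4968, 0.0091, 0.188]
orientation: [-0.0, 0.622, 0.783, -0.0]
wrist_force: [1.5, -0.3, -0.4]
finger_gap: 0.06
```

Run:
```python
from h import *
st(); delta([(534,-145.5,186,3.5),(534,-145.5,86,3.5)])
```

```text
t 8.78 tcp [496.8   9.1 188. ] F [ 1.46 -0.28 -0.42] gap 0.06 j [-0.14  0.16 -0.16  1.25  0.    1.2 ]
xyz [-159.     1.1    2. ] rot [-0.05 -0.02  9.62]
xyz [-159.     1.2  102. ] rot [-0.05 -0.02  9.62]
```

{"method": "arm_command", "body": {"motion": [{"x":-60,"y":0.4,"z":0,"rx":0,"ry":0,"rz":5,"hand":-0.4},{"x":-120,"y":0.8,"z":0,"rx":0,"ry":0,"rz":9.6,"hand":-0.4},{"x":-159,"y":1.1,"z":2,"rx":0,"ry":0,"rz":9.6,"hand":-0.4},{"x":-159,"y":1.1,"z":2,"rx":0,"ry":0,"rz":9.6,"hand":-0.4},{"x":-159,"y":1.1,"z":2,"rx":0,"ry":0,"rz":9.6,"hand":-0.4}]}}

```text
clock: 9.4
tcp_pos: [0.534, -0.1452, 0.1849]
orientation: [-0.001, 0.685, 0.728, 0.0]
wrist_force: [-1.3, 0.2, 0.3]
finger_gap: 0.0596
```

Run:
```python
from h import *
st(); delta([(534,-145.5,86,3.5)])
p=viewer.read_camera('wrist'); save(p,'w3.png'); C=cloud(p).reshape(-1,3)
for a in [(.534,-.145),(.497,.009)]:
    m=(C[:,2]>.148)&(C[:,2]<.165)&(abs(C[:,0]-a[0])<.06)&(abs(C[:,1]-a[1])<.068); X=C[m][:,:2]*1000
    print(m.sum(), cv2.minAreaRect(X.astype(np.float32)),np.median(C[m][:,2]))
```

```text
t 9.4 tcp [ 534.  -145.2  184.9] F [-1.33  0.21  0.32] gap 0.0596 j [-0.41  0.27 -0.03  1.27  0.    1.1 ]
xyz [-0.4  0.1 98.9] rot [-0.05 -0.05  0.  ]
1952 ((533.5150146484375, -145.15086364746094), (9.79323959350586, 110.29480743408203), 3.197340250015259) 0.15624658897244115
999 ((505.1876220703125, -26.31943702697754), (10.363524436950684, 36.191471099853516), 13.704961776733398) 0.1560663385159288
```

View pics/w3.png

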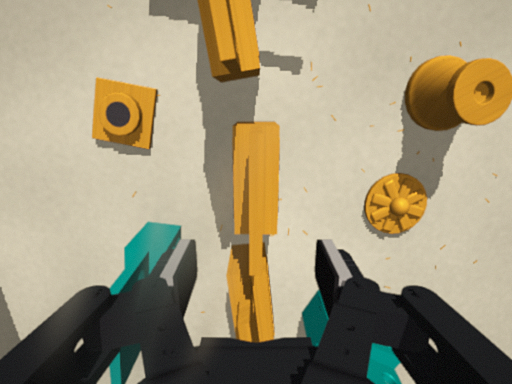

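w2 is at (256,180) in the picture and measures (533.5, −145.2), right under the tool. w1 stands at (228,40). Down, grip, lift.

{"method": "arm_command", "body": {"motion": [{"x":0,"y":0,"z":45,"rx":0,"ry":0,"rz":0,"hand":-0.4},{"x":0,"y":0,"z":80,"rx":0,"ry":0,"rz":0,"hand":-0.4},{"x":0,"y":0,"z":98,"rx":0,"ry":0,"rz":0,"hand":-0.4},{"x":0,"y":0,"z":98,"rx":0,"ry":0,"rz":0,"hand":-0.4},{"x":0,"y":0,"z":98,"rx":0,"ry":0,"rz":0,"hand":1},{"x":0,"y":0,"z":98,"rx":0,"ry":0,"rz":0,"hand":1},{"x":0,"y":0,"z":98,"rx":0,"ry":0,"rz":0,"hand":1},{"x":0,"y":0,"z":98,"rx":0,"ry":0,"rz":0,"hand":1}]}}

```text
clock: 10.45
tcp_pos: [0.5349, -0.1458, 0.0883]
orientation: [0.001, 0.685, 0.729, 0.0]
wrist_force: [-1.9, 0.2, 6.7]
finger_gap: 0.0092
```

{"method": "arm_command", "body": {"motion": [{"x":0,"y":0,"z":-10,"rx":0,"ry":0,"rz":0,"hand":1},{"x":0,"y":0,"z":-25,"rx":0,"ry":0,"rz":0,"hand":1},{"x":0,"y":0,"z":-30,"rx":0,"ry":0,"rz":0,"hand":1},{"x":0,"y":0,"z":-30,"rx":0,"ry":0,"rz":0,"hand":1},{"x":0,"y":0,"z":-30,"rx":0,"ry":0,"rz":0,"hand":1},{"x":0,"y":0,"z":-30,"rx":0,"ry":0,"rz":0,"hand":1}]}}

```text
clock: 11.2
tcp_pos: [0.534, -0.1454, 0.1168]
orientation: [-0.0, 0.685, 0.729, -0.0]
wrist_force: [-0.0, -0.3, -2.4]
finger_gap: 0.009
```

Run:
```python
from h import *
st()
p=viewer.read_camera('side');st(); save(p,'s4.png')
```

```text
t 11.2 tcp [ 534.  -145.4  116.8] F [-0.03 -0.31 -2.41] gap 0.009 j [-0.41  0.31 -0.15  1.11  0.    1.1 ]
t 11.25 tcp [ 534.  -145.4  116.8] F [-0.62 -0.39 -2.45] gap 0.0088 j [-0.41  0.31 -0.15  1.11  0.    1.1 ]
```

View pics/s4.png

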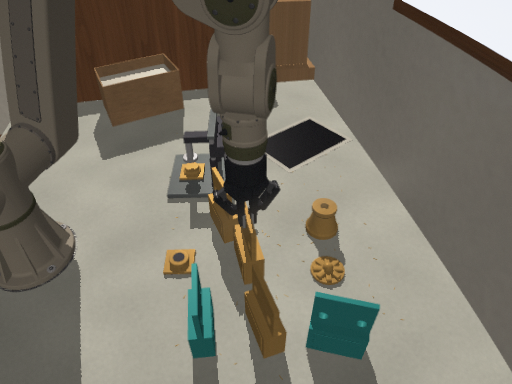

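w2 is lifted and reads only about 2.4 N, so it's empty too. Putting it back, then w3.

{"method": "arm_command", "body": {"motion": [{"x":0,"y":0,"z":15,"rx":0,"ry":0,"rz":0,"hand":1},{"x":0,"y":0,"z":24,"rx":0,"ry":0,"rz":0,"hand":1},{"x":0,"y":0,"z":29,"rx":0,"ry":0,"rz":0,"hand":1},{"x":0,"y":0,"z":29.5,"rx":0,"ry":0,"rz":0,"hand":1},{"x":0,"y":0,"z":29.5,"rx":0,"ry":0,"rz":0,"hand":1},{"x":0,"y":0,"z":29.5,"rx":0,"ry":0,"rz":0,"hand":-0.4},{"x":0,"y":0,"z":29.5,"rx":0,"ry":0,"rz":0,"hand":-0.4},{"x":0,"y":0,"z":29.5,"rx":0,"ry":0,"rz":0,"hand":-0.4},{"x":0,"y":0,"z":29.5,"rx":0,"ry":0,"rz":0,"hand":-0.4}]}}

```text
clock: 12.38
tcp_pos: [0.5344, -0.1456, 0.0876]
orientation: [-0.0, 0.685, 0.729, 0.0]
wrist_force: [-1.7, 0.4, -0.1]
finger_gap: 0.0595
```

{"method": "arm_command", "body": {"motion": [{"x":0,"y":0,"z":-20,"rx":0,"ry":0,"rz":0,"hand":-0.4},{"x":0,"y":0,"z":-60,"rx":0,"ry":0,"rz":0,"hand":-0.4},{"x":0,"y":0,"z":-80,"rx":0,"ry":0,"rz":0,"hand":-0.4}]}}

```text
clock: 12.75
tcp_pos: [0.5352, -0.1459, 0.1698]
orientation: [0.001, 0.685, 0.729, 0.0]
wrist_force: [-0.1, 0.5, 0.4]
finger_gap: 0.0598
```

Run:
```python
from h import *
st(); delta([(538.5,-300.5,186,9.2)])
```

```text
t 12.75 tcp [ 535.2 -145.9  169.8] F [-0.05  0.54  0.35] gap 0.0598 j [-0.41  0.28 -0.06  1.23  0.    1.1 ]
xyz [-154.5   -6.2  -16. ] rot [ 0.13  0.07 -5.67]
```

{"method": "arm_command", "body": {"motion": [{"x":-60,"y":-2.4,"z":-16,"rx":0,"ry":0,"rz":-3,"hand":-0.4},{"x":-115,"y":-4.6,"z":-16,"rx":0,"ry":0,"rz":-5.7,"hand":-0.4},{"x":-154.5,"y":-6.2,"z":-16,"rx":0,"ry":0,"rz":-5.7,"hand":-0.4},{"x":-154.5,"y":-6.2,"z":-16,"rx":0,"ry":0,"rz":-5.7,"hand":-0.4},{"x":-154.5,"y":-6.2,"z":-16,"rx":0,"ry":0,"rz":-5.7,"hand":-0.4}]}}

```text
clock: 13.38
tcp_pos: [0.5374, -0.2997, 0.1834]
orientation: [-0.001, 0.648, 0.762, 0.0]
wrist_force: [-0.5, -0.4, 0.0]
finger_gap: 0.0596
```

Run:
```python
from h import *
st(); 
p=viewer.read_camera('wrist'); save(p,'w5.png'); C=cloud(p).reshape(-1,3)
for a in [(.538,-.301)]:
    m=(C[:,2]>.148)&(C[:,2]<.165)&(abs(C[:,0]-a[0])<.06)&(abs(C[:,1]-a[1])<.068); X=C[m][:,:2]*1000
    r=cv2.minAreaRect(X.astype(np.float32))
    print(m.sum(), r,np.median(C[m][:,2]))
delta([(r[0][0],r[0][1],86,r[2])])
```

```text
t 13.38 tcp [ 537.4 -299.7  183.4] F [-0.5  -0.38  0.01] gap 0.0596 j [-0.64  0.4   0.14  1.32  0.    0.77]
1934 ((537.9655151367188, -301.4764099121094), (9.58040714263916, 110.09107971191406), 9.640544891357422) 0.15622608881742758
xyz [-2.4  0.1 97.6] rot [-0.02 -0.05 -0.38]
```

View pics/w5.png

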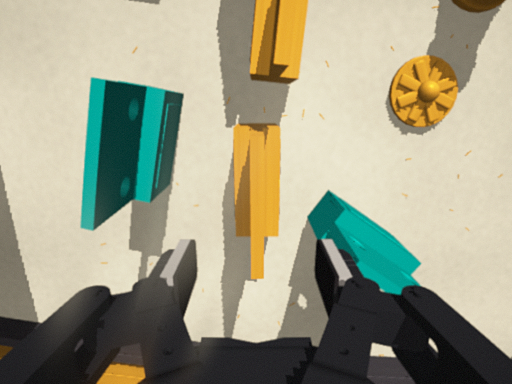

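w3 is at (257,190), measuring (538.0, −301.5), and both turquoise weights are clear of the fingers. Down, grip, lift.

{"method": "arm_command", "body": {"motion": [{"x":-2.4,"y":0,"z":40,"rx":0,"ry":0,"rz":-0.4,"hand":-0.4},{"x":-2.4,"y":0,"z":75,"rx":0,"ry":0,"rz":-0.4,"hand":-0.4},{"x":-2.4,"y":0,"z":96,"rx":0,"ry":0,"rz":-0.4,"hand":-0.4},{"x":-2.4,"y":0,"z":96,"rx":0,"ry":0,"rz":-0.4,"hand":-0.4},{"x":-2.4,"y":0,"z":96,"rx":0,"ry":0,"rz":-0.4,"hand":1},{"x":-2.4,"y":0,"z":96,"rx":0,"ry":0,"rz":-0.4,"hand":1},{"x":-2.4,"y":0,"z":96,"rx":0,"ry":0,"rz":-0.4,"hand":1},{"x":-2.4,"y":0,"z":96,"rx":0,"ry":0,"rz":-0.4,"hand":1}], "force": 80}}

```text
clock: 14.42
tcp_pos: [0.5391, -0.303, 0.0892]
orientation: [0.001, 0.645, 0.764, 0.0]
wrist_force: [0.1, 0.8, 6.4]
finger_gap: 0.0084
```

{"method": "arm_command", "body": {"motion": [{"x":0,"y":0,"z":-10,"rx":0,"ry":0,"rz":0,"hand":1},{"x":0,"y":0,"z":-25,"rx":0,"ry":0,"rz":0,"hand":1},{"x":0,"y":0,"z":-30,"rx":0,"ry":0,"rz":0,"hand":1},{"x":0,"y":0,"z":-30,"rx":0,"ry":0,"rz":0,"hand":1},{"x":0,"y":0,"z":-30,"rx":0,"ry":0,"rz":0,"hand":1},{"x":0,"y":0,"z":-30,"rx":0,"ry":0,"rz":0,"hand":1}]}}

```text
clock: 15.18
tcp_pos: [0.5377, -0.3022, 0.1172]
orientation: [-0.001, 0.645, 0.764, 0.0]
wrist_force: [0.4, 0.0, -7.0]
finger_gap: 0.0086
```

Run:
```python
from h import *
st()
delta([(538,-300,282,9.6),(615,0,282,0),(611,210,282,-8.2),(640,206,282,-8.2)])
```

```text
t 15.18 tcp [ 537.7 -302.2  117.2] F [ 0.38  0.03 -7.  ] gap 0.0086 j [-0.64  0.43  0.02  1.17  0.    0.76]
xyz [   2.3    0.5 -164.8] rot [-0.04 -0.05  0.03]
xyz [ 285.2  126.6 -164.7] rot [-0.04 -0.05  9.63]
xyz [ 492.9  157.8 -164.5] rot [-0.05 -0.04 17.83]
xyz [ 484.1  185.7 -164.5] rot [-0.05 -0.04 17.83]
```

w3 reads 7.0 N, about 0.71 kg, so it's the lead-filled one. Lifting it clear and carrying it to a spot in front of the pins.

{"method": "arm_command", "body": {"motion": [{"x":0,"y":0,"z":-50,"rx":0,"ry":0,"rz":0,"hand":1},{"x":0,"y":0,"z":-100,"rx":0,"ry":0,"rz":0,"hand":1},{"x":0,"y":0,"z":-145,"rx":0,"ry":0,"rz":0,"hand":1},{"x":40,"y":15,"z":-145,"rx":0,"ry":0,"rz":2,"hand":1},{"x":90,"y":32,"z":-145,"rx":0,"ry":0,"rz":4,"hand":1},{"x":140,"y":49,"z":-145,"rx":0,"ry":0,"rz":6,"hand":1},{"x":190,"y":67,"z":-145,"rx":0,"ry":0,"rz":8,"hand":1},{"x":240,"y":85,"z":-145,"rx":0,"ry":0,"rz":10,"hand":1},{"x":290,"y":102,"z":-145,"rx":0,"ry":0,"rz":12,"hand":1},{"x":340,"y":120,"z":-145,"rx":0,"ry":0,"rz":14,"hand":1}]}}

```text
clock: 16.42
tcp_pos: [0.5995, 0.0545, 0.2626]
orientation: [-0.0, 0.734, 0.679, -0.0]
wrist_force: [1.3, -0.5, -6.4]
finger_gap: 0.0086
```

Run:
```python
from h import *
st()
delta([(626,208,262,-8.2)])
```

```text
t 16.43 tcp [599.5  54.5 262.6] F [ 1.33 -0.5  -6.44] gap 0.0086 j [-0.04  0.36  0.28  1.49 -0.    1.61]
xyz [155.1  14.6   0.6] rot [-0.01  0.    3.76]
```

{"method": "arm_command", "body": {"motion": [{"x":50,"y":9,"z":0,"rx":0,"ry":0,"rz":2,"hand":1},{"x":100,"y":17,"z":0,"rx":0,"ry":0,"rz":3.8,"hand":1},{"x":140,"y":22,"z":0,"rx":0,"ry":0,"rz":3.8,"hand":1},{"x":155,"y":24,"z":20,"rx":0,"ry":0,"rz":3.8,"hand":1},{"x":155,"y":24,"z":60,"rx":0,"ry":0,"rz":3.8,"hand":1},{"x":155,"y":24,"z":100,"rx":0,"ry":0,"rz":3.8,"hand":1},{"x":155,"y":24,"z":122,"rx":0,"ry":0,"rz":3.8,"hand":1},{"x":155,"y":24,"z":122,"rx":0,"ry":0,"rz":3.8,"hand":1},{"x":155,"y":24,"z":122,"rx":0,"ry":0,"rz":3.8,"hand":1}]}}

```text
clock: 17.55
tcp_pos: [0.6359, 0.2056, 0.1419]
orientation: [0.0, 0.756, 0.655, 0.001]
wrist_force: [-0.3, 0.4, -6.1]
finger_gap: 0.0085
```

Run:
```python
from h import *
st()
for c in ['scene','side','wrist']:
    p=viewer.read_camera(c); save(p,c+'_6.png'); C=cloud(p)
    np.save(c+'_6.npy',np.dstack([C,p['image']]))
    im=p['image']
    if c!='wrist':
        u0,v0=(280,180) if c=='scene' else (170,60)
        cv2.imwrite('pics/'+c+'_6z.png',cv2.resize(im[v0:v0+130,u0:u0+150,::-1],(750,650)[:2] if 0 else (690,598),interpolation=cv2.INTER_CUBIC))
```

```text
t 17.55 tcp [635.9 205.6 141.9] F [-0.35  0.39 -6.1 ] gap 0.0085 j [0.19 0.51 0.22 1.28 0.   1.91]
```

View pics/scene_6z.png

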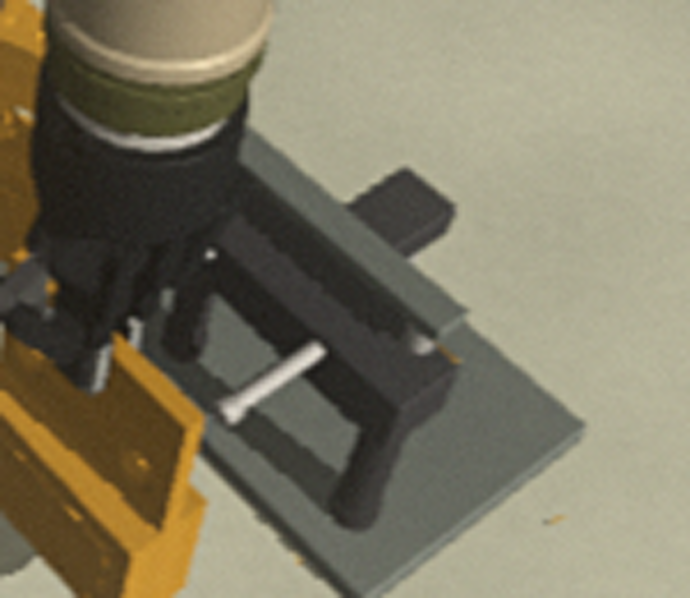

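View pics/side_6z.png

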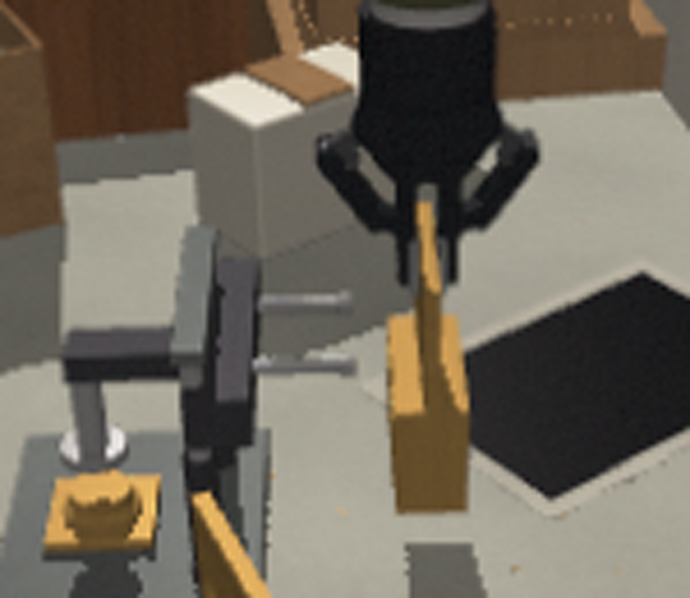

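View pics/wrist_6.png

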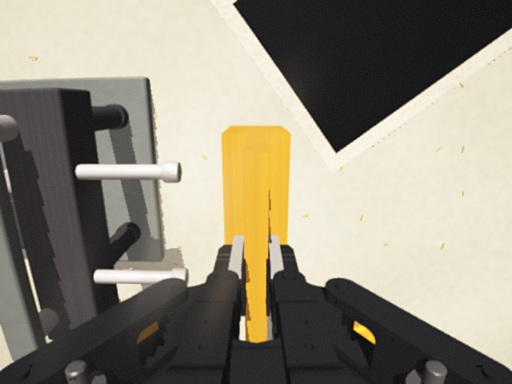

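The wrist view shows both pins, at (130,172) and (140,276), alongside the plate, so I can measure one against the other in a single camera.

```bash
cat > an.py <<'E'
import numpy as np,cv2,sys
from h import get_state
def an(f,c):
    A=np.load(f);C=A[...,:3].reshape(-1,3)*1000;I=A[...,3:].reshape(-1,3)
    th=np.radians(-8.2);d=np.array([np.cos(th),np.sin(th)]);l=np.array([-d[1],d[0]]);o=np.array([532.,221.4])
    X=C[:,:2]-o;F=X@d;S=X@l;Z=C[:,2]
    brass=(I[:,0]-I[:,2]>40)
    # plate top
    pl=brass&(abs(S)<80)&(F>-10)&(F<150)&(Z>160)&(Z<225)
    if pl.sum()>20:
        zt=np.percentile(Z[pl],98); t=pl&(Z>zt-5)
        print(c,'plate top z',zt.round(1),'n',t.sum(),'F',np.percentile(F[t],[2,50,98]).round(1),'S',np.percentile(S[t],[0.5,99.5]).round(1),
          'allS',np.percentile(S[pl],[.5,99.5]).round(1),'allF',np.percentile(F[pl],[2,50,98]).round(1))
        r=cv2.minAreaRect(np.c_[F,S][t].astype(np.float32));print('   rect',np.round(r[0],1),np.round(r[1],1),round(r[2],2))
    br=brass&(abs(S)<80)&(F>-20)&(F<160)&(Z>20)&(Z<225)
    bx=br&(Z<140)
    if bx.sum()>20: print('   box Z',np.percentile(Z[bx],[.5,50,99]).round(1),'S',np.percentile(S[bx],[.5,99.5]).round(1),'F',np.percentile(F[bx],[.5,99.5]).round(1))
    for sg in (-1,1):
        m=~brass&(abs(S-35*sg)<20)&(F>8)&(F<70)&(Z>130)&(Z<165)&(I.min(1)>60)
        if m.sum()>10:
            v=cv2.fitLine(np.c_[F,S][m].astype(np.float32),cv2.DIST_HUBER,0,.01,.01).ravel()
            s20=v[3]+(20-v[2])*v[1]/v[0]; s60=v[3]+(60-v[2])*v[1]/v[0]
            sh=m&(F>15)&(F<48)
            print('   pin',sg,m.sum(),'F max',np.percentile(F[m],99).round(1),'S@20,60',s20.round(1),s60.round(1),'shank S',np.percentile(S[sh],[3,97]).round(1),'Ztop',np.percentile(Z[sh],[5,50,95]).round(1))
E
python3 - <<'E'
from an import an
for c in ['scene','side','wrist']: an(c+'_6.npy',c)
E
```

```text
scene plate top z 209.2 n 160 F [ 99.5 105.3 110. ] S [-54.8  55.5] allS [-54.4  55.7] allF [ 99.8 108.9 110.5]
   rect [ 1.05e+02 -1.00e-01] [ 11.2 111.6] 0.12
   box Z [ 54.2 114.9 138.6] S [-52.7  55.8] F [ 83.4 129. ]
   pin 1 113 F max 61.2 S@20,60 36.7 37.5 shank S [31.3 39.9] Ztop [150.3 153.7 156. ]
side plate top z 213.5 n 13 F [101.5 104.5 110.2] S [-55.4  44.6] allS [-57.7  52. ] allF [101.6 106.3 111.3]
   rect [105.9  -5.4] [100.1   8.6] 89.98
   box Z [ 55.1 116.5 135.8] S [-57.6  57.3] F [ 83.3 128.1]
   pin -1 66 F max 59.8 S@20,60 -37.2 -37.9 shank S [-40.8 -33.6] Ztop [148.4 151.8 155. ]
   pin 1 71 F max 61.3 S@20,60 33.5 32.7 shank S [28.2 37.5] Ztop [145.6 153.  156.3]
wrist plate top z 211.3 n 4473 F [100.  104.9 109.5] S [-31.6  55.6] allS [-31.5  55.8] allF [ 99.9 104.9 109.6]
   rect [104.8  11.3] [10.7 89.1] 0.0
   box Z [ 64.1 129.6 131.2] S [-19.3  55.8] F [ 83.1 126.9]
   pin -1 1012 F max 60.8 S@20,60 -32.0 -30.1 shank S [-36.6 -29.3] Ztop [151.1 154.8 156.2]
   pin 1 1535 F max 60.7 S@20,60 36.8 36.5 shank S [32.  40.1] Ztop [152.3 155.  156.5]
```

With view-angle bias taken out, the pins are centred on the plate to within about 0.5 mm and the yaw matches. The holes are about 3.5 mm too high. I'll lower that much, advance to just before the heads, and check.

{"method": "arm_command", "body": {"motion": [{"x":0,"y":-10,"z":3.5,"rx":0,"ry":0,"rz":0,"hand":1},{"x":0,"y":-22,"z":3.5,"rx":0,"ry":0,"rz":0,"hand":1},{"x":0,"y":-33,"z":3.5,"rx":0,"ry":0,"rz":0,"hand":1},{"x":0,"y":-33,"z":3.5,"rx":0,"ry":0,"rz":0,"hand":1},{"x":0,"y":-33,"z":3.5,"rx":0,"ry":0,"rz":0,"hand":1},{"x":0,"y":-33,"z":3.5,"rx":0,"ry":0,"rz":0,"hand":1}]}}

```text
clock: 18.45
tcp_pos: [0.6031, 0.2101, 0.1374]
orientation: [0.0, 0.756, 0.655, 0.0]
wrist_force: [-0.9, 0.1, -6.4]
finger_gap: 0.0084
```

Run:
```python
from h import *
from an import an
st()
for c in ['scene','side','wrist']:
    p=viewer.read_camera(c); save(p,c+'_7.png'); C=cloud(p)
    np.save(c+'_7.npy',np.dstack([C,p['image']])); an(c+'_7.npy',c)
    im=p['image']
    if c=='scene':
        u0,v0=(270,190)
        cv2.imwrite('pics/'+c+'_7z.png',cv2.resize(im[v0:v0+90,u0:u0+110,::-1],(770,630)[:2] if 0 else (733,600),interpolation=cv2.INTER_CUBIC))
```

```text
t 18.45 tcp [603.1 210.1 137.4] F [-0.89  0.14 -6.37] gap 0.0084 j [ 0.21  0.46  0.12  1.23 -0.    1.92]
scene plate top z 204.8 n 155 F [65.9 72.3 77.1] S [-54.2  55.1] allS [-53.1  55.4] allF [66.3 75.7 77.4]
   rect [70.9  0.4] [109.5  12.1] 88.7
   box Z [ 50.2 111.7 139.6] S [-53.4  55.6] F [50.5 95.9]
   pin 1 54 F max 36.2 S@20,60 37.5 35.9 shank S [32.3 40. ] Ztop [150.1 153.9 156.3]
side plate top z 204.2 n 80 F [68.  73.  77.4] S [-57.8  55.1] allS [-58.3  54.9] allF [68.  73.  77.2]
   rect [72.5 -1.4] [  9.9 113.6] 0.57
   box Z [ 50.3 113.  135. ] S [-58.2  55.7] F [50.1 95. ]
   pin -1 63 F max 59.8 S@20,60 -37.0 -38.4 shank S [-41.4 -34.9] Ztop [148.4 152.3 155. ]
   pin 1 70 F max 61.2 S@20,60 32.9 32.4 shank S [28.9 39.1] Ztop [146.2 152.9 155.5]
wrist plate top z 205.9 n 4472 F [66.4 71.3 75.9] S [-32.   55.3] allS [-32.   55.4] allF [66.3 71.3 76. ]
   rect [71.1 11.1] [10.7 88.7] 0.17
   box Z [ 58.9 124.1 126. ] S [-19.7  55.4] F [49.2 93. ]
   pin -1 379 F max 39.8 S@20,60 -30.3 -31.2 shank S [-34.1 -29.5] Ztop [149.4 153.4 156.1]
   pin 1 1581 F max 60.0 S@20,60 36.7 36.6 shank S [31.5 40. ] Ztop [152.4 155.  156.4]
```

View pics/scene_7z.png

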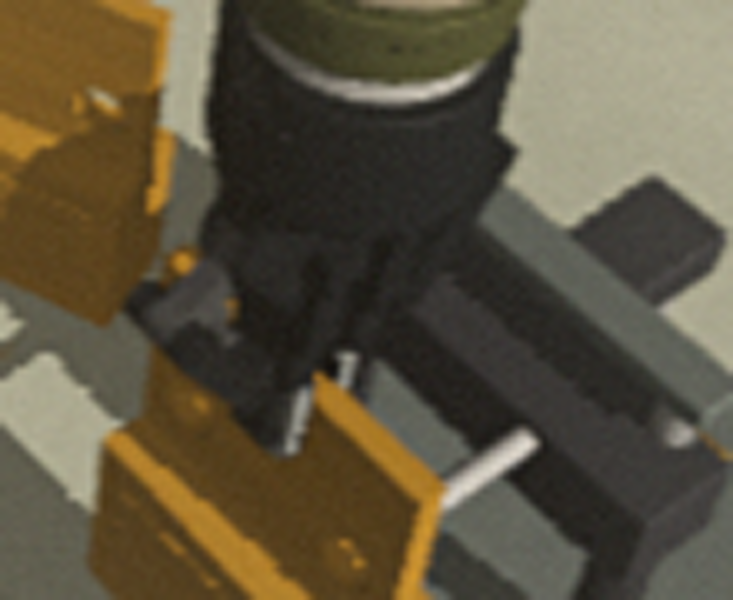

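View pics/wrist_7.png

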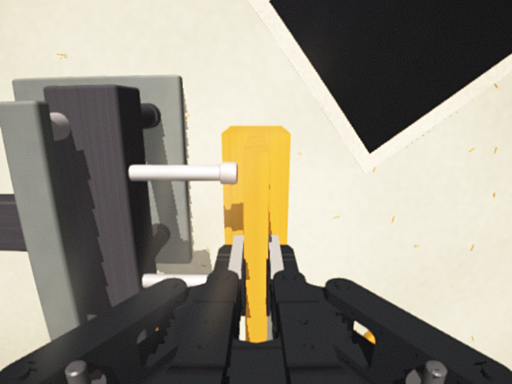

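The plate now sits 4 mm in front of the heads (wrist view: head at (228,172), plate at 245–270). It's centred laterally and about 1 mm low. Raising 1.2 mm and sliding on slowly.

{"method": "arm_command", "body": {"motion": [{"x":0,"y":0,"z":-1.2,"rx":0,"ry":0,"rz":0,"hand":1},{"x":0,"y":-4,"z":-1.2,"rx":0,"ry":0,"rz":0,"hand":1},{"x":0,"y":-8,"z":-1.2,"rx":0,"ry":0,"rz":0,"hand":1},{"x":0,"y":-11,"z":-1.2,"rx":0,"ry":0,"rz":0,"hand":1},{"x":0,"y":-14,"z":-1.2,"rx":0,"ry":0,"rz":0,"hand":1},{"x":0,"y":-14,"z":-1.2,"rx":0,"ry":0,"rz":0,"hand":1},{"x":0,"y":-14,"z":-1.2,"rx":0,"ry":0,"rz":0,"hand":1}]}}

```text
clock: 19.48
tcp_pos: [0.5889, 0.2122, 0.1386]
orientation: [0.0, 0.756, 0.655, 0.0]
wrist_force: [0.4, -0.0, -7.5]
finger_gap: 0.0083
```

Run:
```python
from h import *
from an import an
st()
for c in ['scene','wrist']:
    p=viewer.read_camera(c); save(p,c+'_8.png'); C=cloud(p)
    np.save(c+'_8.npy',np.dstack([C,p['image']])); an(c+'_8.npy',c)
    im=p['image']
    if c=='scene':
        u0,v0=(270,190)
        cv2.imwrite('pics/'+c+'_8z.png',cv2.resize(im[v0:v0+90,u0:u0+110,::-1],(733,600),interpolation=cv2.INTER_CUBIC))
```

```text
t 19.48 tcp [588.9 212.2 138.6] F [ 0.43 -0.   -7.53] gap 0.0083 j [0.22 0.43 0.08 1.22 0.   1.93]
scene plate top z 205.9 n 149 F [52.1 57.8 62.9] S [-54.1  55. ] allS [-53.5  55.5] allF [52.4 61.4 63.1]
   rect [57.   0.2] [109.8  12.4] 89.33
   box Z [ 51.5 111.9 138.8] S [-53.   55.8] F [34.5 81.5]
   pin 1 29 F max 61.5 S@20,60 37.6 37.8 shank S [35.5 39.9] Ztop [150.4 153.3 156. ]
wrist plate top z 207.1 n 4469 F [52.1 57.1 61.7] S [-32.   55.3] allS [-31.9  55.4] allF [52.  57.1 61.8]
   rect [56.9 11.2] [88.6 10.8] 89.6
   box Z [ 60.1 125.4 127.3] S [-19.8  55.4] F [35.  78.8]
   pin -1 291 F max 26.0 S@20,60 -30.9 -32.3 shank S [-35.  -29.4] Ztop [149.8 154.3 156.5]
   pin 1 1150 F max 48.9 S@20,60 36.7 37.4 shank S [32.1 40.1] Ztop [152.  155.  156.4]
```

View pics/scene_8z.png

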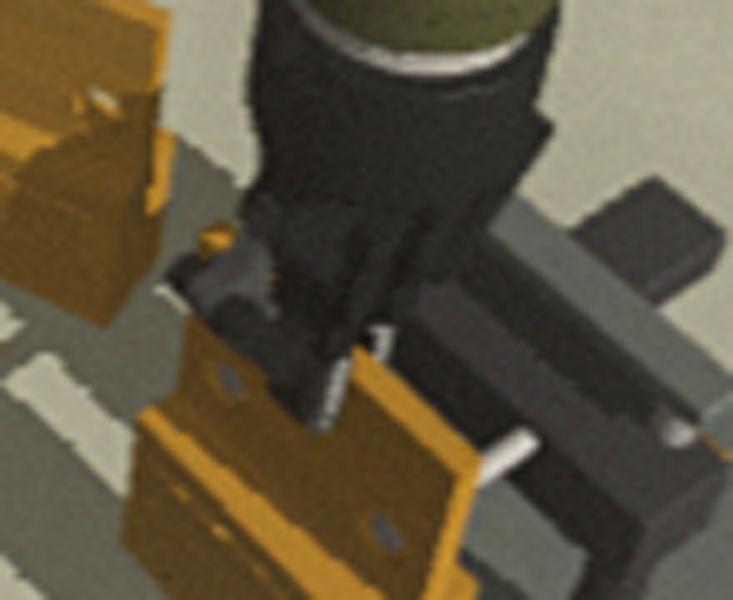

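View pics/wrist_8.png

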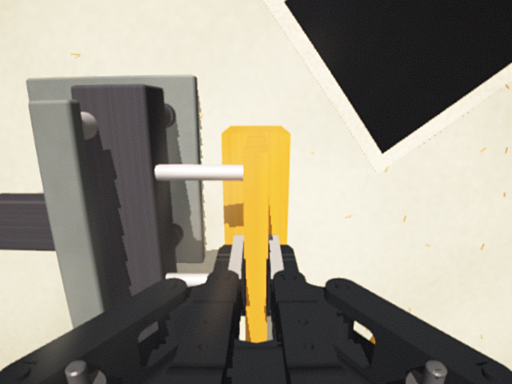

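The heads now fill both holes (grey spots at (230,378) and (385,530)) and there's no contact force. Continuing to 30 mm from the face.

{"method": "arm_command", "body": {"motion": [{"x":0,"y":-5,"z":0,"rx":0,"ry":0,"rz":0,"hand":1},{"x":0,"y":-10,"z":0,"rx":0,"ry":0,"rz":0,"hand":1},{"x":0,"y":-15,"z":0,"rx":0,"ry":0,"rz":0,"hand":1},{"x":0,"y":-20,"z":0,"rx":0,"ry":0,"rz":0,"hand":1},{"x":0,"y":-24,"z":0,"rx":0,"ry":0,"rz":0,"hand":1},{"x":0,"y":-27,"z":0,"rx":0,"ry":0,"rz":0,"hand":1},{"x":0,"y":-27,"z":0,"rx":0,"ry":0,"rz":0,"hand":1},{"x":0,"y":-27,"z":0,"rx":0,"ry":0,"rz":0,"hand":1}]}}

```text
clock: 20.58
tcp_pos: [0.5622, 0.216, 0.1386]
orientation: [0.0, 0.756, 0.655, 0.0]
wrist_force: [-0.6, -0.5, -7.1]
finger_gap: 0.0086
```

Run:
```python
from h import *
from an import an
st()
for c in ['side','wrist']:
    p=viewer.read_camera(c); save(p,c+'_9.png'); C=cloud(p)
    np.save(c+'_9.npy',np.dstack([C,p['image']])); an(c+'_9.npy',c)
    im=p['image']
    if c=='side':
        u0,v0=(170,60)
        cv2.imwrite('pics/'+c+'_9z.png',cv2.resize(im[v0:v0+130,u0:u0+150,::-1],(690,598),interpolation=cv2.INTER_CUBIC))
```

```text
t 20.57 tcp [562.2 216.  138.6] F [-0.58 -0.55 -7.15] gap 0.0086 j [0.23 0.39 0.01 1.2  0.   1.95]
side plate top z 206.0 n 71 F [26.8 32.  34.8] S [-55.2  55.6] allS [-57.5  55.1] allF [26.9 32.  36.6]
   rect [30.8  0.4] [  8.1 111.7] 0.02
   box Z [ 50.9 111.9 133.6] S [-57.8  54.5] F [ 8.3 53.9]
   pin -1 49 F max 59.9 S@20,60 -37.4 -38.3 shank S [-41.1 -33.4] Ztop [147.7 151.2 154.8]
   pin 1 45 F max 61.3 S@20,60 33.1 32.9 shank S [29.8 37.2] Ztop [146.2 151.2 154.5]
wrist plate top z 207.0 n 4476 F [25.2 30.1 34.7] S [-31.9  55.3] allS [-31.8  55.4] allF [25.1 30.1 34.8]
   rect [30.  11.2] [10.7 88.7] 0.67
   box Z [ 59.9 125.4 127.4] S [-20.   55.4] F [ 8.1 51.9]
   pin 1 1146 F max 60.2 S@20,60 37.0 36.8 shank S [32.7 40.1] Ztop [152.  155.  156.3]
```

View pics/side_9z.png

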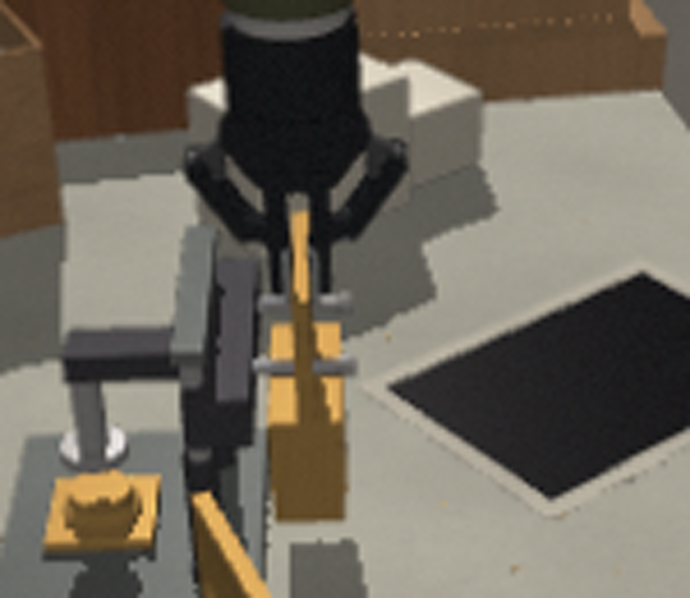

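View pics/wrist_9.png

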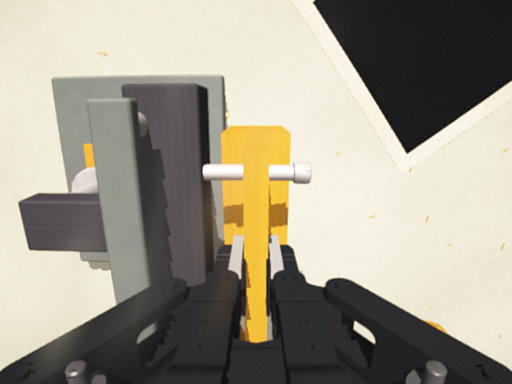

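Pin 1 runs through the plate, which is 30 mm from the face. Now lowering gently so the pins take the weight.

{"method": "arm_command", "body": {"motion": [{"x":0,"y":0,"z":3,"rx":0,"ry":0,"rz":0,"hand":1},{"x":0,"y":0,"z":6,"rx":0,"ry":0,"rz":0,"hand":1},{"x":0,"y":0,"z":10,"rx":0,"ry":0,"rz":0,"hand":1},{"x":0,"y":0,"z":15,"rx":0,"ry":0,"rz":0,"hand":1},{"x":0,"y":0,"z":20,"rx":0,"ry":0,"rz":0,"hand":1},{"x":0,"y":0,"z":20,"rx":0,"ry":0,"rz":0,"hand":1}]}}

```text
clock: 21.42
tcp_pos: [0.5622, 0.216, 0.1181]
orientation: [0.0, 0.756, 0.655, 0.0]
wrist_force: [1.0, -0.3, -2.4]
finger_gap: 0.0088
```

Run:
```python
from h import *
st()
```

```text
t 21.43 tcp [562.2 216.  118.1] F [ 1.04 -0.32 -2.39] gap 0.0088 j [ 0.23  0.4  -0.02  1.15  0.    1.95]
```

The carriage is taking the load: the wrist reads −2.4 N. Lowering another 9 mm, then releasing partway.

{"method": "arm_command", "body": {"motion": [{"x":0,"y":0,"z":4,"rx":0,"ry":0,"rz":0,"hand":1},{"x":0,"y":0,"z":8,"rx":0,"ry":0,"rz":0,"hand":1},{"x":0,"y":0,"z":9,"rx":0,"ry":0,"rz":0,"hand":1},{"x":0,"y":0,"z":9,"rx":0,"ry":0,"rz":0,"hand":1},{"x":0,"y":0,"z":9,"rx":0,"ry":0,"rz":0,"hand":0.6},{"x":0,"y":0,"z":9,"rx":0,"ry":0,"rz":0,"hand":0.6},{"x":0,"y":0,"z":9,"rx":0,"ry":0,"rz":0,"hand":0.5},{"x":0,"y":0,"z":9,"rx":0,"ry":0,"rz":0,"hand":0.5}]}}

```text
clock: 22.42
tcp_pos: [0.5621, 0.216, 0.1097]
orientation: [0.0, 0.756, 0.655, 0.0]
wrist_force: [-0.2, 0.0, 0.7]
finger_gap: 0.0212
```

Run:
```python
from h import *
from an import an
st()
for c in ['side','wrist']:
    p=viewer.read_camera(c); save(p,c+'_10.png')
    im=p['image']
    if c=='side':
        u0,v0=(170,60)
        cv2.imwrite('pics/'+c+'_10z.png',cv2.resize(im[v0:v0+130,u0:u0+150,::-1],(690,598),interpolation=cv2.INTER_CUBIC))
```

```text
t 22.43 tcp [562.1 216.  109.7] F [-0.2   0.05  0.72] gap 0.0212 j [ 0.23  0.4  -0.04  1.13  0.    1.95]
```

View pics/side_10z.png

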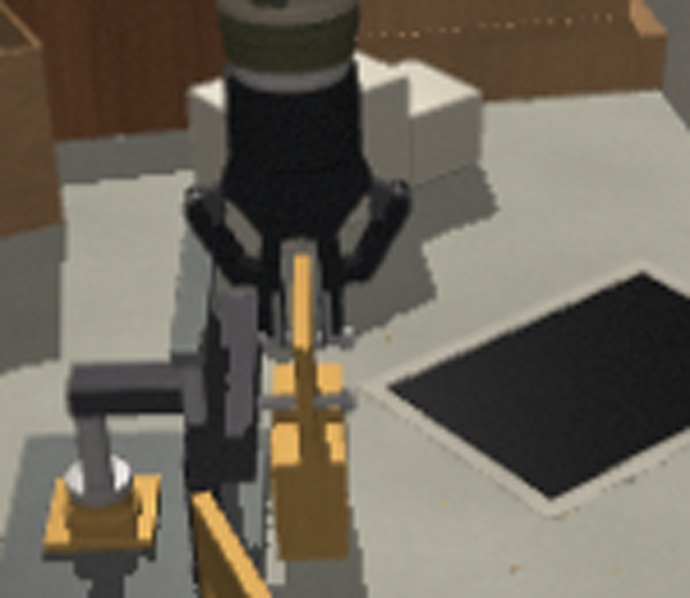

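View pics/wrist_10.png

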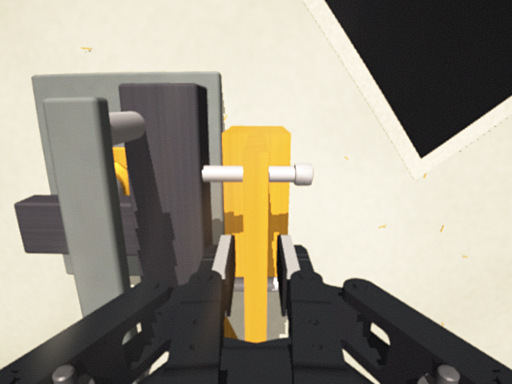

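It's released, hanging on both pins, with the press plunger down. Retracting straight up.

{"method": "arm_command", "body": {"motion": [{"x":0,"y":0,"z":-10,"rx":0,"ry":0,"rz":0,"hand":0.5},{"x":0,"y":0,"z":-30,"rx":0,"ry":0,"rz":0,"hand":0.5},{"x":0,"y":0,"z":-60,"rx":0,"ry":0,"rz":0,"hand":0.5},{"x":0,"y":0,"z":-110,"rx":0,"ry":0,"rz":0,"hand":0.5},{"x":0,"y":0,"z":-150,"rx":0,"ry":0,"rz":0,"hand":0.5},{"x":0,"y":0,"z":-150,"rx":0,"ry":0,"rz":0,"hand":0.5},{"x":0,"y":0,"z":-150,"rx":0,"ry":0,"rz":0,"hand":0.5}]}}

```text
clock: 23.4
tcp_pos: [0.562, 0.216, 0.2596]
orientation: [0.0, 0.756, 0.655, 0.0]
wrist_force: [0.1, -0.5, -0.3]
finger_gap: 0.0211
```

Run:
```python
from h import *
from an import an
st()
A=np.load('c0.npz')
for c in ['side','scene']:
    p=viewer.read_camera(c); save(p,c+'_11.png'); C=cloud(p);np.save(c+'_11.npy',np.dstack([C,p['image']]))
    an(c+'_11.npy',c)
    X=C.reshape(-1,3)*1000; th=np.radians(-8.2);d=np.array([np.cos(th),np.sin(th)]);l=np.array([-d[1],d[0]])
    Y=X[:,:2]-[532,221.4];F=Y@d;S=Y@l
    m=(abs(S)<78)&(F>-22)&(F<-3)&(X[:,2]>110)&(X[:,2]<170);print(' carriage top z',np.percentile(X[m,2],[50,90]).round(1))
    for q in ['bell','flange','rosette']:
        for r in finder.find_in(p,q)[:2]:
            u,v=map(int,r['at']); print(c,q,[u,v],round(r['score'],2),C[v,u].round(3), 'was',A[c][v,u,:3].round(3))
```

```text
t 23.4 tcp [562.  216.  259.6] F [ 0.1  -0.46 -0.33] gap 0.0211 j [0.23 0.36 0.28 1.48 0.   1.95]
side plate top z 176.3 n 76 F [27.8 31.  36.3] S [-54.6  51.8] allS [-56.4  52. ] allF [27.8 33.  36.3]
   rect [32.2 -1.3] [  8.5 107.3] 0.27
   box Z [ 21.6  87.8 131.9] S [-58.6  54.9] F [ 9.7 54.3]
 carriage top z [134.2 135.6]
side bell [324, 220] 0.62 [ 0.736 -0.071  0.055] was [ 0.736 -0.07   0.054]
side flange [180, 259] 0.97 [ 0.381 -0.097  0.019] was [ 0.381 -0.098  0.02 ]
side rosette [326, 269] 0.82 [ 0.707 -0.187  0.016] was [ 0.707 -0.188  0.018]
side rosette [213, 144] 0.61 [0.495 0.16  0.157] was [0.495 0.158 0.158]
scene plate top z 176.4 n 251 F [24.4 30.5 35.6] S [-54.1  54.7] allS [-54.   55.3] allF [25.  33.5 35.8]
   rect [29.8  0.1] [109.6  12.4] 89.99
   box Z [ 21.7  90.9 139.1] S [-54.   55.4] F [-2.7 55.4]
   pin -1 12 F max 59.4 S@20,60 -38.3 -31.2 shank S [-35.5 -33. ] Ztop [130.2 130.6 130.7]
   pin 1 20 F max 61.4 S@20,60 35.0 36.1 shank S [34.7 36.9] Ztop [130.1 130.4 131.8]
 carriage top z [134.1 135.7]
scene bell [185, 261] 0.65 [ 0.757 -0.023  0.06 ] was [ 0.757 -0.023  0.06 ]
scene flange [280, 174] 0.56 [ 0.33  -0.112  0.002] was [ 0.329 -0.112  0.001]
scene rosette [166, 227] 0.94 [ 0.713 -0.169  0.019] was [ 0.714 -0.169  0.02 ]
```

View pics/side_11.png

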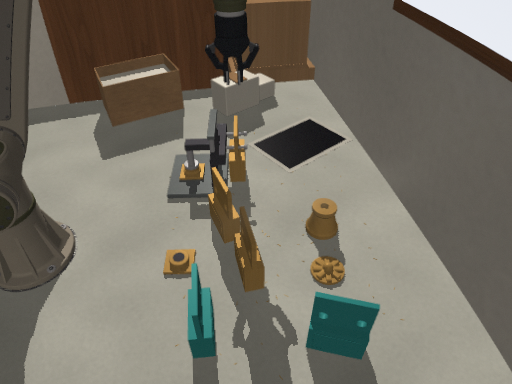

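View pics/scene_11.png

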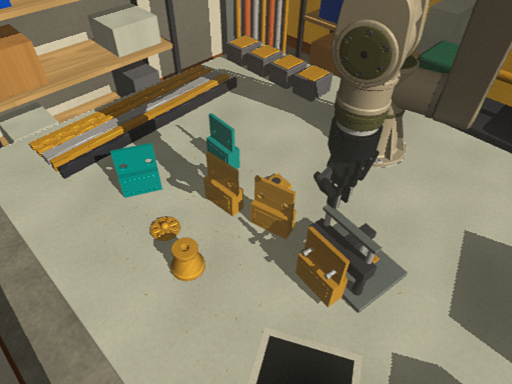

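The weight hangs on both pins, at (322,265) in the scene view. The carriage top went from about 158.7 to 134.2, so it's fully down. The two empties stand at (223,183) and (273,205), and the brass parts are where they were. Handing in.

```bash
python3 -c "
from h import *
print(hand_in()); st()"
```

```text
the job is handed in; nothing more can be done
None
the job is handed in; nothing more can be done
```

The lead-filled weight is hanging over both pins of the press, and the carriage is all the way down. It was the weight that started farthest to the robot's right, at about (0.538, −0.301). I handed the job in at about 23.5 s.

- **Finding the heavy one:** the first weight lifted at about 3.1–3.6 N and the second at 2.4 N, so both are empty, though the second reads under its listed 0.28 kg minimum (sensor noise is about ±0.5 N). I set each back upright where it stood. The third lifted at about 7.0 N.
- **Last checks:** the carriage top dropped from about 158.7 mm to 134.2 mm, against a full travel of 25 mm. The hung plate's top measured about 175 mm after correcting for camera bias (174.5 expected). The gripper was open and clear above it.
- **Left in place:** the empty weights stand upright. The bell, flange and rosette measured within about 2 mm of their first positions, and the turquoise look-alikes look unmoved in the final pictures.
- **What disagreed:** the fingertips sat about 41 mm higher than the reported tool position, so my first grip closed above the plate without touching anything. I measured the offset with the cameras and corrected for it after that. One early move call was refused for missing keys; nothing moved.

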